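# Sweep up the offcuts and crack the stuck scrap-bin lid ajar

## Robot

A 6-joint arm with a two-finger parallel gripper is mounted at the origin on the work surface. World frame = base frame: x ahead of the robot, y to its left, z up, the work surface at z = 0. Lengths are in m, angles in rad, forces in N, time in s.
With the tool pointing down it reaches from about 0.3 to 0.775 m from the base axis. Payload 14.6 kg.
Tool frame: the origin (TCP) lies at the very end of the fingers, on their centre line; the grasp point (between the pads) lies ctrl.grasp_offset behind it (ctrl.grasp_offset is the distance from the TCP to the grasp point, in m); z points along the fingers, y is the direction in which the jaws open and shut (so a half turn about z gives the same grasp; the last joint's range is limited). The gripper opens to 94 mm and grips with 3 to 60 N. Pads are 16 mm wide; open, the fingers measure 119 mm over their backs; the gripper's body (75 mm by 177 mm) begins 78 mm behind the grasp point.
Start: joints at [-1.298, 0.3, 1.521, -0, 1.321, -0.067], TCP at [0.183, -0.519, 0.205] pointing down, gripper open.
Joint ranges: [-3.03, 3.03], [-0.79, 2.21], [0.23, 2.52], [-1.04, 4.18], [0, 3.07], [-2.55, 2.55]. Speed limits (rad/s): [2.22, 2.22, 2.57, 3.14, 3.14, 3.14].

## Interface

Orientations are given as [roll, pitch, yaw] about the fixed x, y, z axes, in that order (R = Rz(yaw) Ry(pitch) Rx(roll)).
In Python, from station import ctrl gives the robot as it stands. The module is installed in compiled form; this text tells all that it offers.
- The arm moves only by the tool carry_out, never from a script. Its argument "deltas" is a list of rows, each an object of numbers: "x", "y", "z": the shift along the tool's x, y, z in units of 0.02 m (1.0 is 0.02 m); "wx", "wy", "wz": the turn, a rotation vector about the tool's x, y, z in units of 0.08 rad (1.0 is 0.08 rad); "jaw": the opening in per cent of the stroke, from 0 (shut) to 100 (fully open). A call has 1 to 12 rows; each row shifts and turns the commanded pose from where the row before left it, along the tool's axes as they then stand; what a row does not reach is not made up. A row lasts 1/12 s, in which the tool goes at most 41.7 mm and 7.16 degrees, less where a joint would pass 70% of its speed; a pose out of reach is approached as far as the arm can. A call with a number of a shift or a turn outside -1 to 1 is refused whole. A call with a gripper value outside its range is refused whole. The fingers move at their own pace and stop on an object; "squeeze" is the grip in N (left out, the last holds). Time passes only in rows, so rows that do not move let the fingers close. It gives the time, the measured TCP pose, the force and the opening at its end, in the units of the state.
- ctrl.get_obs(): the state, without advancing time (a new reading comes with each control period).
- ctrl.camera(name): name is "side" or "top" or "wrist"; returns the picture (400x640x3 uint8, blue, green, red); there is no depth.
- ctrl.camera_params(name): a dict with "mtx" (3x3 intrinsics, pixels), "origin" and "attitude" of the camera in the world. Camera axes: x right, y down, z forward; pixel columns grow to the right and rows downward; lengths in m; the calibration is good to about 2 mm. A picture is of the moment at which its call begins: read the wrist's pose just before it. camera_params takes no time and is no camera call; for the wrist camera it gives the pose at the moment of the call.
- ctrl.hand_in(): hands the job in, once; it reports no verdict.
Trained networks look in the newest picture that a camera, given by its name, has taken for a name from the list of things; names that differ only in an ending like _2 or _b are one class to them, and where a whole thing is asked for, a point or a joint stands for the part that bears it (a point fixed in the world has none). Each returns a list of dicts, best first, with "conf" (0 to 1); they miss things now and then, are a little off and sometimes report something else, mostly with a low value. They report only what shows in the picture. A call takes as long as a camera call.
- ctrl.boxes_of(camera, label): "rect" ([left, top, right, bottom] in pixels, round what is visible of it).
- ctrl.mark_of(camera, label): "position" ([row, column] in pixels: a listed point, or the origin of a listed thing).
The state is a dict: "time_s": time; "qpos": joint angles; "joint_vel": joint speeds; "tau": joint torques, N m; "ee_pos": TCP position; "eef_rot": TCP orientation; "force": force on the tool from outside, world axes, zero at the start; "moment": the same for the moment, N m; "grip_width": finger opening in m.
Only numpy, scipy, OpenCV 4.12 (cv2) and the standard library are available. Lean on these libraries where they do the work, as an engineer would, in place of code of your own. Each camera call takes 0.05 s, during which the arm holds its last target.

## Task

With the hand sweep held by its upright grip, push all four aluminium offcuts well inside the three-sided catch tray, never touching them with the gripper, and leave the sweep standing upright on the bench. Then take the scrap bin's lid by its handle, pull it free of its sticking rubber seal without letting it fly wide open, and finish still holding it steady and ajar, about 5 cm open at its front edge, so that a workmate can tip the offcuts in. Leave the other things alone.

Things in the scene. Friction and masses are not known exactly. Their poses are not given: they have to be found in the camera images.
- tray: Catch tray: three-sided fence of aluminium sheet, fixed. Origin on the bench, at the middle of its open front edge; x points from the opening to the back wall, y along the opening. Inside 200 mm wide, 129 mm deep; walls 3 mm thick, 35 mm high; floor flush with the bench, no step. The offcuts start in front of the opening: 30 to 140 mm out (tray -x), within 70 mm either side of its middle line.
- sweep_grip (a point): Hand sweep: loose plywood blade with a dark upright grip, 0.22 kg, standing. The point is in the grip, 85 mm above the blade's underside (z up). Blade 160 mm along this frame's y, 30 mm thick along x, 40 mm high. The grip on its middle is 22 mm thick along x, 40 mm wide along y, from 40 to 112 mm above the underside; graspable from above across its 22 mm. Front and back alike.
- bar_center (a point): Offcut: short piece of square aluminium bar, 24 x 32 x 24 mm high; loose, 50 g. The point is at the middle of its outline, half-way up.
- flat_center (a point): Offcut: short piece of flat aluminium bar, 36 x 22 x 16 mm high; loose, 34 g. The point is at the middle of its outline, half-way up.
- angle_center (a point): Offcut: short piece of L-shaped aluminium angle, 26 x 26 x 26 mm, one leg (6 mm thick) flat on the bench and the other upright; loose, 26 g. The point is at the middle of its outline, half-way up.
- slug_center (a point): Offcut: round aluminium slug, 26 mm across, 22 mm high, standing on its flat end; loose, 32 g. The point is at the middle of its outline, half-way up.
- lid (a joint): Lid angle in rad: 0 shut, grows as the front edge rises. That edge is 211 mm from the hinge: 0.24 rad is a gap of about 50 mm. Shut, it is snapped under a rubber bead on the front rim: about 12 to 20 N straight up at the handle starts it; the bead lets go within the first 0.1 rad; then only the lid's weight (0.35 kg, 2 to 4 N at the handle) is left. Let go, it falls shut.
- lid_handle (a point): Middle of the bar of the lid's black bow handle; turns with the lid. Bar 14 mm thick, 94 mm long, along this frame's x (front to back, square to the hinge line), 36 mm above the lid's top, its posts 40 mm before and behind this point. Grasped from above across y, the bar can turn between the fingers. It lies 145 mm before the hinge line and 42 mm above it (167 mm over the bench when shut).
- lid_hinge (a point): Middle of the lid's hinge line, on the back top edge of the scrap bin, 125 mm above the bench. Runs along this frame's y; x points from the bin's front to its back. The steel lid's front edge swings up about it. The bin is a fixed grey steel box, 200 mm deep (x), 180 mm wide (y), 125 mm high.
- oil_bottle: White plastic oil bottle, 48 mm in diameter, 120 mm high, standing on the bench; origin under its centre. Leave alone.
- rivet_cup: Open steel cup, 68 mm across, 70 mm high; origin under its centre. Leave alone.
- hammer: Hammer lying flat, about 280 mm long, handle along its -x; origin under its middle. Leave alone.

How it is judged:
On the way, in this order (a step that is already met when the one before it is completed fails the run):
1. all four offcuts are inside the tray while the lid is still shut (x of bar_center in the frame of tray between 0.008 and 0.13 m and y of bar_center in the frame of tray between -0.1 and 0.1 m and height (world z) of each of bar_center, flat_center, angle_center, slug_center below 0.035 m and x of flat_center in the frame of tray between 0.008 and 0.13 m and y of flat_center in the frame of tray between -0.1 and 0.1 m and x of angle_center in the frame of tray between 0.008 and 0.13 m and y of angle_center in the frame of tray between -0.1 and 0.1 m and x of slug_center in the frame of tray between 0.008 and 0.13 m and y of slug_center in the frame of tray between -0.1 and 0.1 m and value of joint lid below 0.03 rad), for 0.05 s.
2. the sweep has been let go and stands upright on the bench, the lid still shut (contact force between the fingers and sweep below 0.05 N and angle between sweep_grip's own z axis and vertical below 0.1 rad and height (world z) of sweep_grip below 0.095 m and linear speed of sweep below 0.02 m/s and value of joint lid below 0.03 rad), for 0.1 s.
3. the lid has come free of its seal, drawn by the fingers (value of joint lid above 0.12 rad and contact force between the fingers and lid above 0.5 N), for 0.1 s.
At the end, for the whole second after the job is handed in: The fingers hold the lid still at 0.16 to 0.36 rad (a front gap of about 33 to 75 mm), nothing else propping it; the centres of all four offcuts are inside the tray, at least 8 mm past its front edge, on its floor; the sweep stands upright (within 0.1 rad) on the bench, let go (value of joint lid between 0.16 and 0.36 rad and velocity of joint lid between -0.05 and 0.05 rad/s and contact force between the fingers and lid above 0.5 N and contact force between lid and bar below 0.05 N and contact force between lid and flat below 0.05 N and contact force between lid and angle below 0.05 N and contact force between lid and slug below 0.05 N and contact force between each of lid, the fingers and sweep below 0.05 N and contact force between lid and oil_bottle below 0.05 N and contact force between lid and rivet_cup below 0.05 N and contact force between lid and hammer below 0.05 N and x of bar_center in the frame of tray between 0.008 and 0.13 m and y of bar_center in the frame of tray between -0.1 and 0.1 m and height (world z) of each of bar_center, flat_center, angle_center, slug_center below 0.035 m and x of flat_center in the frame of tray between 0.008 and 0.13 m and y of flat_center in the frame of tray between -0.1 and 0.1 m and x of angle_center in the frame of tray between 0.008 and 0.13 m and y of angle_center in the frame of tray between -0.1 and 0.1 m and x of slug_center in the frame of tray between 0.008 and 0.13 m and y of slug_center in the frame of tray between -0.1 and 0.1 m and angle between sweep_grip's own z axis and vertical below 0.1 rad and height (world z) of sweep_grip below 0.095 m and linear speed of sweep below 0.02 m/s); the arm keeps its last pose, push and grip.
It fails at once if the gripper touches an offcut (contact force between the fingers and bar above 0.5 N or contact force between the fingers and flat above 0.5 N or contact force between the fingers and angle above 0.5 N or contact force between the fingers and slug above 0.5 N).
It fails at once if the lid flies open beyond 0.65 rad (value of joint lid above 0.65 rad).
It fails at once if the hammer, the cup or the oil bottle is moved more than 30 mm (distance of any of rivet_cup, oil_bottle, hammer from where it was at the start of the episode above 0.03 m).
It also fails if it takes over 53 s, if anything falls off the work surface, if the arm or the gripper's body presses on something with over 40 N, if the wrist force passes 120 N, or if a joint passes its speed limit or range.

## Working session

There is one attempt and no reset: what is moved stays moved. The work goes in short steps, Python scripts to look and compute and a tool call to move; the robot and the scene stay as the last step left them, time stands still between calls to the robot, and variables do not carry over. Pictures are saved under pics/ and viewed, and the job is handed in when it is done.

Besides the shell and the picture viewer there is one more tool, called in YAML: its name, and indented under it one key for each argument. carry_out: Moves the arm, as the interface text tells. Its arguments: {"type":"object","properties":{"deltas":{"type":"array"},"squeeze":{"type":"number"}},"required":["deltas"]}

```bash
mkdir -p pics; cat > h.py <<'E'
import numpy as np,cv2
from station import ctrl
from scipy.spatial.transform import Rotation as R
def att(p):
    a=np.array(p["attitude"],float)
    return a if a.shape==(3,3) else (R.from_euler('xyz',a).as_matrix() if a.size==3 else R.from_quat(a).as_matrix())
def ray(p,rc):
    K=np.array(p["mtx"]); d=np.linalg.solve(K,[rc[1],rc[0],1.]); return np.array(p["origin"]),att(p)@(d/np.linalg.norm(d))
def onz(p,rc,z):
    o,d=ray(p,rc); return o+d*(z-o[2])/d[2]
def tri(rs):
    A=np.zeros((3,3));b=np.zeros(3)
    for o,d in rs:
        M=np.eye(3)-np.outer(d,d);A+=M;b+=M@o
    x=np.linalg.solve(A,b)
    return x,[round(float(np.linalg.norm((np.eye(3)-np.outer(d,d))@(x-o))),4) for o,d in rs]
def proj(p,X):
    c=att(p).T@(np.array(X)-np.array(p["origin"]));u=np.array(p["mtx"])@c;return u[1]/u[2],u[0]/u[2]
E
python3 - <<'E'
from h import *
np.set_printoptions(precision=4,suppress=True)
print(ctrl.get_obs(), ctrl.grasp_offset)
for n in ["side","top","wrist"]:
    print(n,ctrl.camera_params(n)); cv2.imwrite(f"pics/{n}0.png",ctrl.camera(n))
for l in ["tray","sweep_grip","bar_center","flat_center","angle_center","slug_center","lid_handle","lid_hinge","oil_bottle","rivet_cup","hammer"]:
  rs=[]
  for n in ["side","top"]:
    m=ctrl.mark_of(n,l); print(l,n,[(np.round(q["position"],1),round(q["conf"],2)) for q in m[:3]])
    if m: rs.append(ray(ctrl.camera_params(n),m[0]["position"]))
  if len(rs)==2: print("   ",tri(rs))
E
```

```text
{'time_s': 0.0, 'qpos': array([-1.2976,  0.3005,  1.5216, -0.    ,  1.3207, -0.0666]), 'joint_vel': array([ 0.0001, -0.0006,  0.0015, -0.0004,  0.0004,  0.0006]), 'tau': array([  0.0026, -53.1805, -35.2741,   0.0709,   0.0244,  -0.0001]), 'ee_pos': array([ 0.1832, -0.5183,  0.2049]), 'eef_rot': array([-3.1404, -0.0001,  0.3398]), 'force': array([0.6848, 0.1586, 0.2689]), 'moment': array([-0.0233,  0.0267,  0.0301]), 'grip_width': 0.09403066472896164} 0.0188
side {'mtx': array([[468.5019,   0.    , 310.1536],
       [  0.    , 468.5019, 201.6018],
       [  0.    ,   0.    ,   1.    ]]), 'origin': array([-0.0738, -0.9505,  0.9878]), 'attitude': array([-2.199 ,  0.0221, -0.5819])}
top {'mtx': array([[457.2628,   0.    , 316.2968],
       [  0.    , 457.2628, 198.0922],
       [  0.    ,   0.    ,   1.    ]]), 'origin': array([0.353 , 0.0738, 1.7252]), 'attitude': array([-3.0098, -0.0115, -1.5982])}
wrist {'mtx': array([[357.8434,   0.    , 316.9671],
       [  0.    , 357.8434, 197.1859],
       [  0.    ,   0.    ,   1.    ]]), 'origin': array([ 0.2525, -0.4936,  0.3838]), 'attitude':
[... 1011 characters left out ...]
7)]
    (array([ 0.4489, -0.1722,  0.4213]), [0.0082, 0.0082])
lid_handle side [(array([160.6, 273.8]), 0.84)]
lid_handle top []
lid_hinge side [(array([161.9, 317. ]), 0.82)]
lid_hinge top [(array([160.9, 266. ]), 0.64)]
    (array([0.7022, 0.2231, 0.1366]), [0.002, 0.002])
oil_bottle side [(array([215.6, 371.5]), 0.8)]
oil_bottle top [(array([201.9, 255.9]), 0.72), (array([147.5, 322.2]), 0.47)]
    (array([ 0.7073,  0.1751, -0.0617]), [0.1675, 0.1675])
rivet_cup side [(array([356.5, 374.6]), 0.64)]
rivet_cup top []
hammer side [(array([171.5, 232.3]), 0.56), (array([308.5, 366.8]), 0.21)]
hammer top [(array([214.1, 178.5]), 0.74)]
    (array([ 0.532 ,  0.5776, -0.0227]), [0.0044, 0.0044])
```

View pics/side0.png

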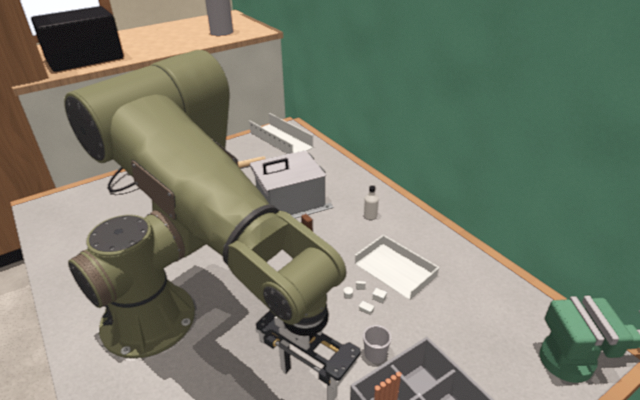

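View pics/top0.png

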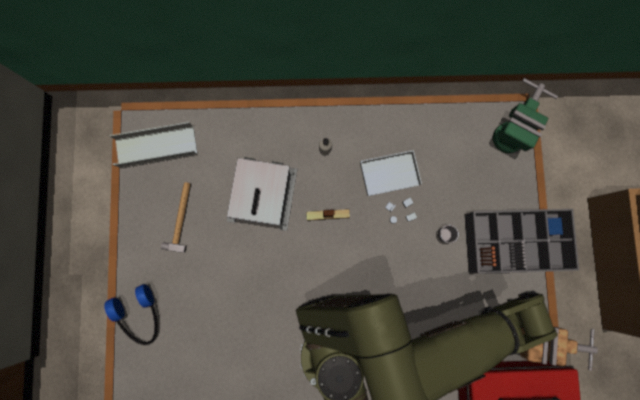

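View pics/wrist0.png

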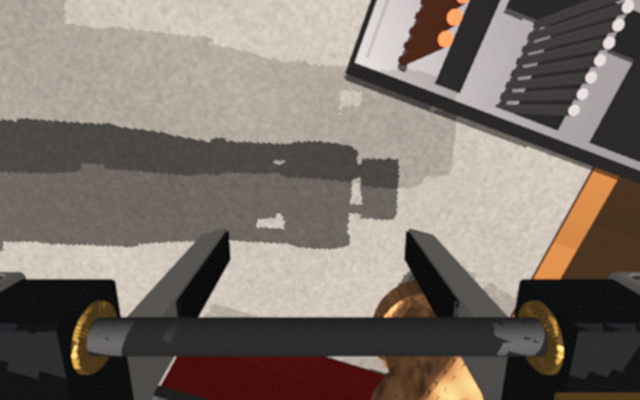

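```bash
python3 - <<'E'
import cv2
a=cv2.imread("pics/side0.png")[230:350,290:450];cv2.imwrite("pics/s0c.png",cv2.resize(a,None,fx=5,fy=5,interpolation=2))
a=cv2.imread("pics/top0.png")[140:260,300:460];cv2.imwrite("pics/t0c.png",cv2.resize(a,None,fx=5,fy=5,interpolation=2))
E
```

```text
(no output)
```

View pics/s0c.png

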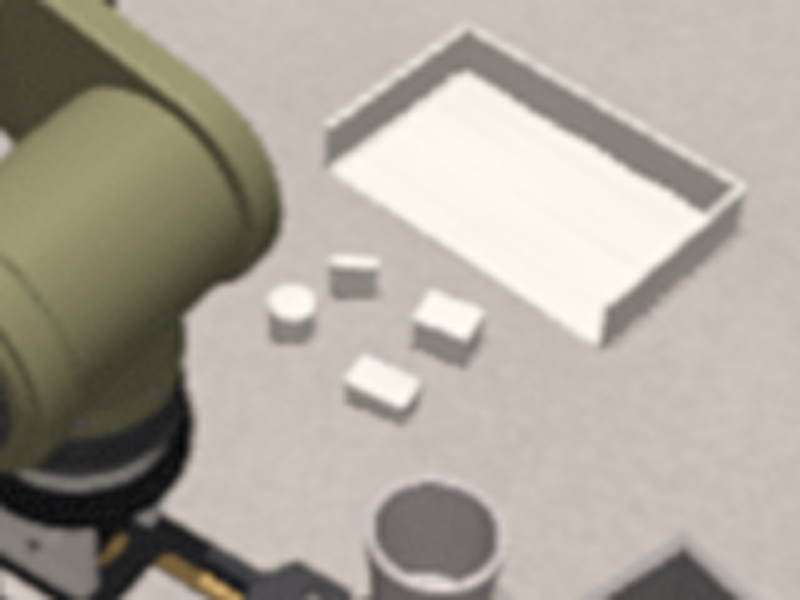

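View pics/t0c.png

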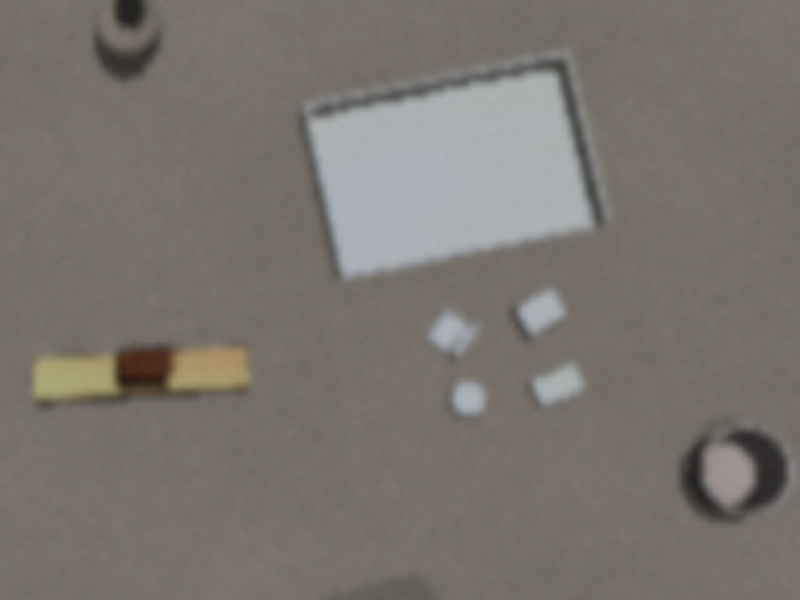

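The side crop shows the four offcuts, the tray opening and the cup. The top crop shows the sweep to the left of the tray and the offcuts in front of its opening. I'll compute positions from these pixels.

```bash
python3 - <<'E'
from h import *
np.set_printoptions(precision=4,suppress=True)
S=ctrl.camera_params("side");T=ctrl.camera_params("top")
s=lambda u,v:(230+v/5-.4,290+u/5-.4); t=lambda u,v:(140+v/5-.4,300+u/5-.4)
D={"slug":((292,313),(467,398),.011),"angle":((353,277),(452,333),.013),"bar":((448,328),(541,312),.012),"flat":((382,388),(557,384),.008),
"trL":((333,168),(342,277),0),"trR":((600,345),(597,228),0),"trBL":((466,72),(311,113),0)}
for k,(a,b,z) in D.items():
    print(k,onz(S,s(*a),z),onz(T,t(*b),z),tri([ray(S,s(*a)),ray(T,t(*b))])[0])
# sweep from top: blade corners at z=.04, grip top
for n,q in {"c1":(35,365),"c2":(37,400),"c3":(247,350),"c4":(248,385),"g1":(118,352),"g2":(171,348),"g3":(171,381),"g4":(118,386)}.items():
    print(n,onz(T,t(*q),.04 if n[0]=="c" else .112))
b=ctrl.boxes_of("top","sweep_grip");print(b)
for l in ["lid_handle","lid_hinge","oil_bottle","rivet_cup","hammer"]:
    print(l,[(ctrl.boxes_of(n,l) or [None])[0] for n in("side","top")])
print("cup top", onz(T,(236,447),.07),"bottle",onz(T,(146,325.5),.12))
im=ctrl.camera("top")[150:240,220:300];cv2.imwrite("pics/bin.png",cv2.resize(im,None,fx=6,fy=6,interpolation=2))
im=ctrl.camera("side")[110:240,230:350];cv2.imwrite("pics/bins.png",cv2.resize(im,None,fx=4.5,fy=4.5,interpolation=2))
E
```

```text
slug [ 0.4972 -0.2359  0.011 ] [ 0.4921 -0.2388  0.011 ] [ 0.493  -0.2388  0.0156]
angle [ 0.541 -0.235  0.013] [ 0.5414 -0.2296  0.013 ] [ 0.5429 -0.231   0.0081]
bar [ 0.5609 -0.2944  0.012 ] [ 0.5557 -0.298   0.012 ] [ 0.5562 -0.2975  0.0173]
flat [ 0.5061 -0.3048  0.008 ] [ 0.5011 -0.308   0.008 ] [ 0.5019 -0.3076  0.013 ]
trL [ 0.5953 -0.1477 -0.    ] [ 0.588  -0.1499  0.    ] [ 0.5896 -0.1506  0.0047]
trR [ 0.6298 -0.3436  0.    ] [ 0.6208 -0.3471  0.    ] [ 0.622  -0.3469  0.0071]
trBL [ 0.7185 -0.1262  0.    ] [ 0.716  -0.1314  0.    ] [ 0.7147 -0.1306  0.0052]
c1 [0.5227 0.0856 0.04  ]
c2 [0.4966 0.0847 0.04  ]
c3 [ 0.5297 -0.0719  0.04  ]
c4 [ 0.5037 -0.0716  0.04  ]
g1 [0.5231 0.026  0.112 ]
g2 [ 0.525  -0.0117  0.112 ]
g3 [ 0.5015 -0.0109  0.112 ]
g4 [0.4989 0.0267 0.112 ]
[{'rect': [307.8, 207.9, 349.4, 219.3], 'conf': 0.92}, {'rect': [361.3, 150.1, 422.8, 194.5], 'conf': 0.62}]
lid_handle [{'rect': [251.5, 147.1, 325.0, 193.4], 'conf': 0.88}, {'rect': [226.3, 161.0, 290.2, 228.7], 'conf': 0.94}]
lid_hinge [{'rect': [253.8, 148.9, 331.7, 216.0], 'conf': 0.84}, {'rect': [229.3, 157.6, 295.6, 231.0], 'conf': 0.74}]
oil_bottle [{'rect': [365.9, 186.2, 379.9, 218.5], 'conf': 0.92}, {'rect': [319.5, 138.4, 332.0, 152.3], 'conf': 0.53}]
rivet_cup [{'rect': [364.7, 327.0, 391.8, 364.8], 'conf': 0.65}, None]
hammer [{'rect': [239.7, 157.9, 264.1, 169.8], 'conf': 0.49}, {'rect': [160.8, 181.9, 190.6, 255.4], 'conf': 0.67}]
cup top [ 0.4211 -0.4211  0.07  ] bottle [0.7534 0.0112 0.12  ]
```

View pics/bin.png

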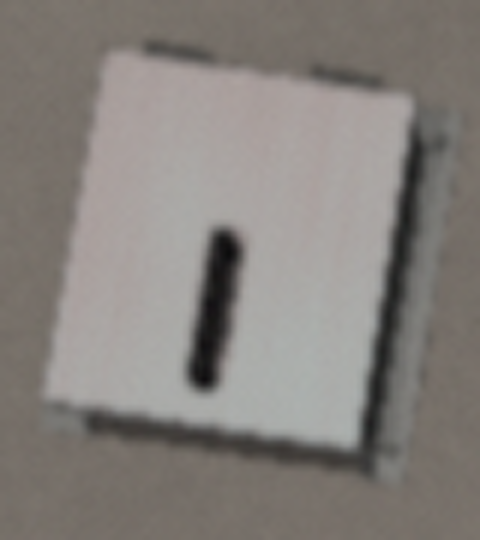

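View pics/bins.png

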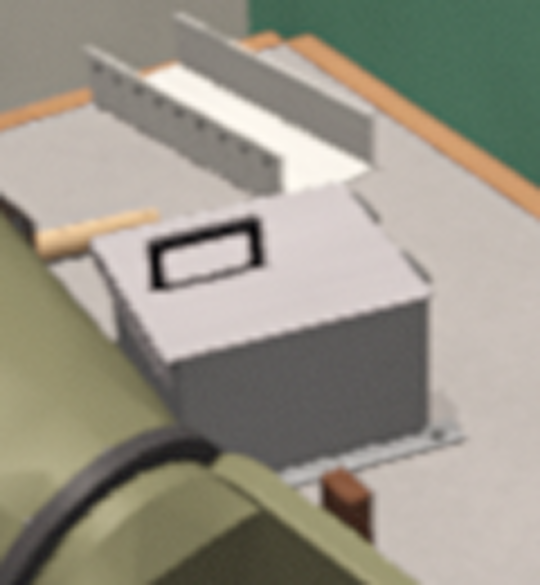

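carry_out:
  deltas:
    - {"wz":-1}
    - {"wz":-1}
    - {"wz":-1}
    - {"wz":-1}
    - {"wz":-1}
    - {"wz":-1}
    - {"wz":-1}
    - {"wz":-1}
    - {"wz":-1}
    - {"wz":-1}
    - {"wz":-1}
    - {"wz":-1}

```text
invalid input
```

carry_out:
  deltas:
    - {"wz":-1}
    - {"wz":-1}
    - {"wz":-1}
    - {"wz":-1}
    - {"x":1,"y":0.6}
    - {"x":1,"y":0.6}
    - {"x":1,"y":0.6}
    - {"x":1,"y":0.6}
    - {"x":1,"y":0.6}
    - {"x":1,"y":0.6}
    - {"x":1,"y":0.6}
    - {"x":1,"y":0.6}

```text
invalid input
```

carry_out:
  deltas:
    - {"x":0,"y":0,"z":0,"wx":0,"wy":0,"wz":-1,"jaw":100}
    - {"x":0,"y":0,"z":0,"wx":0,"wy":0,"wz":-1,"jaw":100}
    - {"x":0,"y":0,"z":0,"wx":0,"wy":0,"wz":-1,"jaw":100}
    - {"x":0,"y":0,"z":0,"wx":0,"wy":0,"wz":-1,"jaw":100}
    - {"x":0,"y":0,"z":0,"wx":0,"wy":0,"wz":-1,"jaw":100}
    - {"x":0,"y":0,"z":0,"wx":0,"wy":0,"wz":-1,"jaw":100}
    - {"x":0,"y":0,"z":0,"wx":0,"wy":0,"wz":-1,"jaw":100}
    - {"x":0,"y":0,"z":0,"wx":0,"wy":0,"wz":-1,"jaw":100}
    - {"x":0,"y":0,"z":0,"wx":0,"wy":0,"wz":-1,"jaw":100}
    - {"x":0,"y":0,"z":0,"wx":0,"wy":0,"wz":-1,"jaw":100}
    - {"x":0,"y":0,"z":0,"wx":0,"wy":0,"wz":-1,"jaw":100}
    - {"x":0,"y":0,"z":0,"wx":0,"wy":0,"wz":-1,"jaw":100}

```text
time_s: 2.9
ee_pos: [0.1833, -0.5185, 0.2055]
eef_rot: [3.142, 0.0, 1.304]
force: [-0.6, 0.1, -0.3]
grip_width: 0.0939
```

carry_out:
  deltas:
    - {"x":0,"y":0,"z":0,"wx":0,"wy":0,"wz":-1,"jaw":100}
    - {"x":0,"y":0,"z":0,"wx":0,"wy":0,"wz":-1,"jaw":100}
    - {"x":0,"y":0,"z":0,"wx":0,"wy":0,"wz":-1,"jaw":100}
    - {"x":0,"y":0,"z":0,"wx":0,"wy":0,"wz":-1,"jaw":100}
    - {"x":1,"y":0.6,"z":0,"wx":0,"wy":0,"wz":0,"jaw":100}
    - {"x":1,"y":0.6,"z":0,"wx":0,"wy":0,"wz":0,"jaw":100}
    - {"x":1,"y":0.6,"z":0,"wx":0,"wy":0,"wz":0,"jaw":100}
    - {"x":1,"y":0.6,"z":0,"wx":0,"wy":0,"wz":0,"jaw":100}
    - {"x":1,"y":0.6,"z":0,"wx":0,"wy":0,"wz":0,"jaw":100}
    - {"x":1,"y":0.6,"z":0,"wx":0,"wy":0,"wz":0,"jaw":100}
    - {"x":1,"y":0.6,"z":0,"wx":0,"wy":0,"wz":0,"jaw":100}
    - {"x":1,"y":0.6,"z":0,"wx":0,"wy":0,"wz":0,"jaw":100}

```text
time_s: 3.9
ee_pos: [0.2717, -0.353, 0.2055]
eef_rot: [3.141, 0.0, 1.62]
force: [1.0, -0.0, -0.3]
grip_width: 0.0939
```

carry_out:
  deltas:
    - {"x":1,"y":0.6,"z":0,"wx":0,"wy":0,"wz":0,"jaw":100}
    - {"x":1,"y":0.6,"z":0,"wx":0,"wy":0,"wz":0,"jaw":100}
    - {"x":1,"y":0.6,"z":0,"wx":0,"wy":0,"wz":0,"jaw":100}
    - {"x":1,"y":0.6,"z":0,"wx":0,"wy":0,"wz":0,"jaw":100}
    - {"x":1,"y":0.6,"z":0,"wx":0,"wy":0,"wz":0,"jaw":100}
    - {"x":1,"y":0.6,"z":0,"wx":0,"wy":0,"wz":0,"jaw":100}

```text
time_s: 4.4
ee_pos: [0.3378, -0.2296, 0.2056]
eef_rot: [3.141, 0.0, 1.62]
force: [-0.0, -0.5, 0.2]
grip_width: 0.094
```

```bash
python3 - <<'E'
from h import *
o=ctrl.get_obs();print(o["ee_pos"],o["eef_rot"],o["time_s"])
np.savez("w1.npz",im=ctrl.camera("wrist"),**{k:v for k,v in ctrl.camera_params("wrist").items()})
d=np.load("w1.npz");cv2.imwrite("pics/w1.png",d["im"])
E
```

```text
[ 0.33777986 -0.22961914  0.20561659] [3.14126205e+00 2.88601949e-04 1.61972697e+00] 4.4
```

View pics/w1.png

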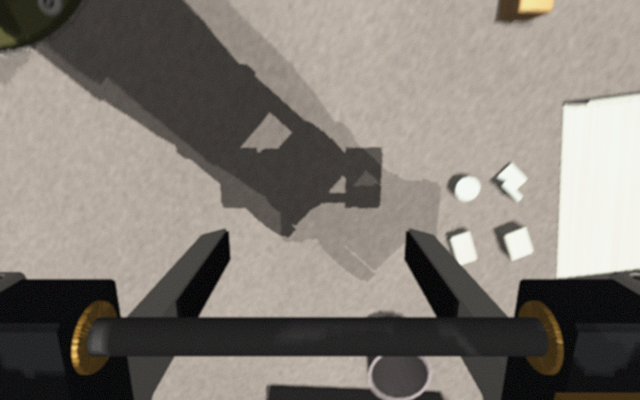

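```bash
python3 - <<'E'
from h import *
np.set_printoptions(precision=4,suppress=True)
d=np.load("w1.npz");im=d["im"];p={k:d[k] for k in("mtx","origin","attitude")}
for n,(u,v,z) in {"slug":(465,186,.022),"angle":(512,180,.013),"bar":(517,241,.024),"flat":(463,246,.016),"trL":(563,104,0),"trR":(557,277,0),"cup":(399,377,.07)}.items(): print(n,onz(p,(v,u),z))
c=im[60:300,420:640];cv2.imwrite("pics/w1c.png",cv2.resize(c,None,fx=2.5,fy=2.5,interpolation=2))
E
```

```text
slug [ 0.493  -0.2289  0.022 ]
angle [ 0.5457 -0.2219  0.013 ]
bar [ 0.5573 -0.2861  0.024 ]
flat [ 0.5038 -0.2978  0.016 ]
trL [ 0.591  -0.1416  0.    ]
trR [ 0.6279 -0.3376  0.    ]
cup [ 0.4345 -0.4259  0.07  ]
```

View pics/w1c.png

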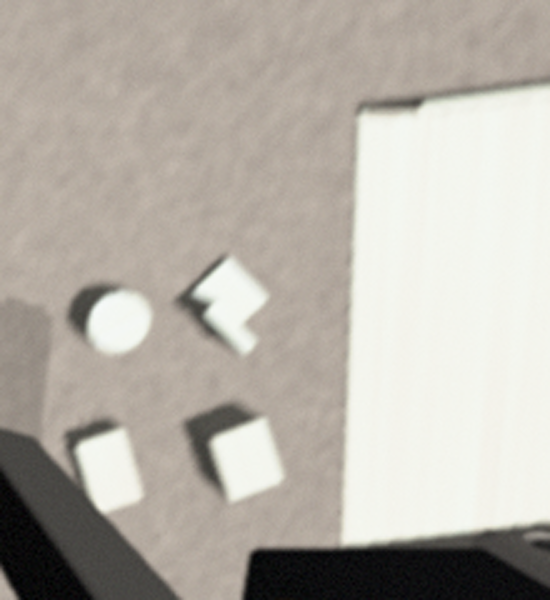

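carry_out:
  deltas:
    - {"x":1,"y":0.6,"z":0,"wx":0,"wy":0,"wz":0,"jaw":100}
    - {"x":1,"y":0.6,"z":0,"wx":0,"wy":0,"wz":0,"jaw":100}
    - {"x":1,"y":0.6,"z":0,"wx":0,"wy":0,"wz":0,"jaw":100}
    - {"x":1,"y":0.6,"z":0,"wx":0,"wy":0,"wz":0,"jaw":100}
    - {"x":1,"y":0.6,"z":0,"wx":0,"wy":0,"wz":0,"jaw":100}
    - {"x":1,"y":0.6,"z":0,"wx":0,"wy":0,"wz":0,"jaw":100}
    - {"x":0,"y":0.6,"z":0,"wx":0,"wy":0,"wz":0,"jaw":100}
    - {"x":0,"y":0.6,"z":0,"wx":0,"wy":0,"wz":0,"jaw":100}
    - {"x":0,"y":0,"z":0,"wx":0,"wy":0,"wz":0,"jaw":100}

```text
time_s: 5.2
ee_pos: [0.4286, -0.1058, 0.2054]
eef_rot: [3.141, 0.0, 1.621]
force: [-0.1, -0.6, 0.9]
grip_width: 0.094
```

```bash
python3 - <<'E'
from h import *
o=ctrl.get_obs();print(o["ee_pos"],o["eef_rot"],o["time_s"])
np.savez("w2.npz",im=ctrl.camera("wrist"),**{k:v for k,v in ctrl.camera_params("wrist").items()})
d=np.load("w2.npz");cv2.imwrite("pics/w2.png",d["im"]);print(ctrl.mark_of("wrist","sweep_grip"))
E
```

```text
[ 0.42857951 -0.10575248  0.20540531] [3.14131024e+00 6.17671725e-06 1.62089048e+00] 5.2
[{'position': [52.0, 437.6], 'conf': 0.73}]
```

View pics/w2.png

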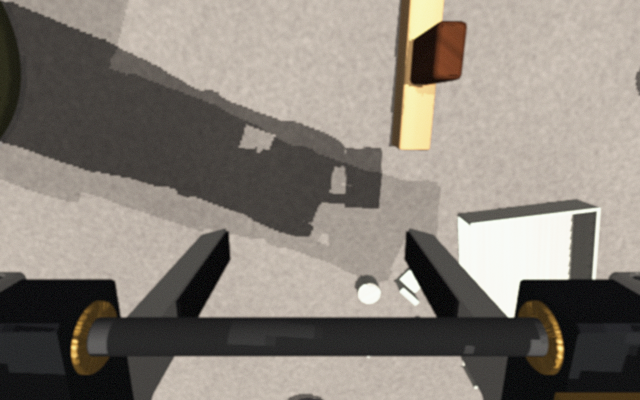

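```bash
python3 - <<'E'
from h import *
np.set_printoptions(precision=4,suppress=True)
d=np.load("w2.npz");im=d["im"];p={k:d[k] for k in("mtx","origin","attitude")};T=ctrl.camera_params("top")
print(tri([ray(p,(52,437.6)),ray(T,(211.8,329.6))]),onz(p,(52,437.6),.085))
for n,(u,v,z) in {"slug":(369,293,.022),"sw c":(432,150,.04),"sw c2":(400,150,.04),"trL":(458,214,.035)}.items(): print(n,onz(p,(v,u),z))
c=im[0:160,360:520];cv2.imwrite("pics/w2c.png",cv2.resize(c,None,fx=3.5,fy=3.5,interpolation=2))
E
```

```text
(array([0.5145, 0.0061, 0.0996]), [0.0042, 0.0042]) [0.5161 0.0112 0.085 ]
slug [ 0.4923 -0.2354  0.022 ]
sw c [ 0.5363 -0.07    0.04  ]
sw c2 [ 0.5056 -0.0715  0.04  ]
trL [ 0.5729 -0.1343  0.035 ]
```

View pics/w2c.png

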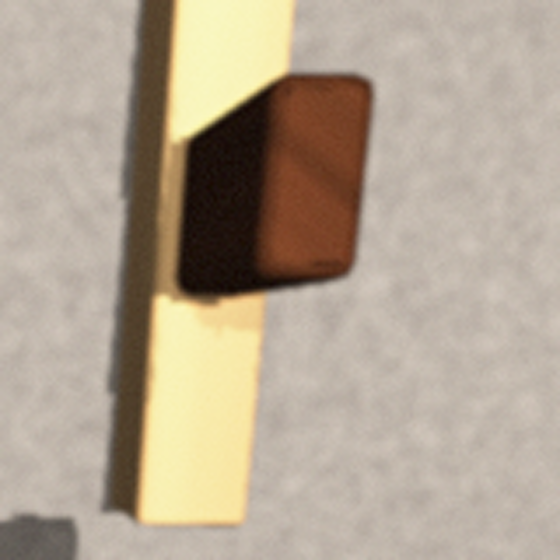

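```bash
python3 - <<'E'
from h import *
np.set_printoptions(precision=4,suppress=True)
d=np.load("w2.npz");p={k:d[k] for k in("mtx","origin","attitude")}
f=lambda u,v,z:onz(p,(v/3.5-.35,360+u/3.5-.35),z)
print("grip",f(315,175,.112)); 
for a,b,z in [((175,0),(138,520),.04),((294,0),(245,520),.04),((372,90),(352,260),.112)]:
    A,B=f(*a,z),f(*b,z);print(A,B,"yaw",np.arctan2(-(A-B)[0],(A-B)[1]))
E
```

```text
grip [0.5161 0.0092 0.112 ]
[0.5    0.0588 0.04  ] [ 0.5045 -0.0699  0.04  ] yaw 0.03552158915595773
[0.5295 0.0602 0.04  ] [ 0.5338 -0.0685  0.04  ] yaw 0.03403691905120158
[0.5252 0.0255 0.112 ] [ 0.526  -0.0066  0.112 ] yaw 0.026030163052891454
```

carry_out:
  deltas:
    - {"x":0.91,"y":0.78,"z":0,"wx":0,"wy":0,"wz":0.2,"jaw":100}
    - {"x":0.91,"y":0.78,"z":0,"wx":0,"wy":0,"wz":0,"jaw":100}
    - {"x":0.91,"y":0.78,"z":0,"wx":0,"wy":0,"wz":0,"jaw":100}
    - {"x":0.91,"y":0.78,"z":0,"wx":0,"wy":0,"wz":0,"jaw":100}
    - {"x":0.91,"y":0.78,"z":0,"wx":0,"wy":0,"wz":0,"jaw":100}
    - {"x":0.91,"y":0.78,"z":0,"wx":0,"wy":0,"wz":0,"jaw":100}
    - {"x":0,"y":0,"z":0.8,"wx":0,"wy":0,"wz":0,"jaw":100}
    - {"x":0,"y":0,"z":0.8,"wx":0,"wy":0,"wz":0,"jaw":100}
    - {"x":0,"y":0,"z":0.8,"wx":0,"wy":0,"wz":0,"jaw":100}
    - {"x":0,"y":0,"z":0.6,"wx":0,"wy":0,"wz":0,"jaw":100}
    - {"x":0,"y":0,"z":0.6,"wx":0,"wy":0,"wz":0,"jaw":100}
    - {"x":0,"y":0,"z":0,"wx":0,"wy":0,"wz":0,"jaw":100}

```text
time_s: 6.3
ee_pos: [0.5155, 0.0059, 0.1315]
eef_rot: [-3.138, -0.0, 1.603]
force: [-0.5, -0.2, 0.4]
grip_width: 0.094
```

```bash
python3 - <<'E'
from h import *
o=ctrl.get_obs();print(o["ee_pos"],o["eef_rot"],o["time_s"])
cv2.imwrite("pics/w3.png",ctrl.camera("wrist"));c=ctrl.camera("side");cv2.imwrite("pics/s3.png",c)
E
```

```text
[0.51551756 0.00588248 0.13151653] [-3.13812143e+00 -2.93467334e-04  1.60310010e+00] 6.3
```

View pics/w3.png

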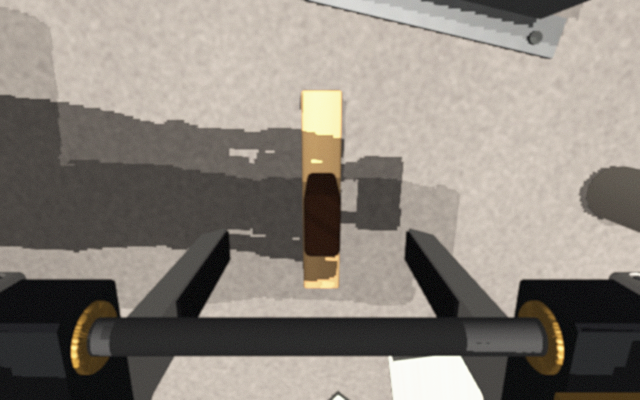

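View pics/s3.png

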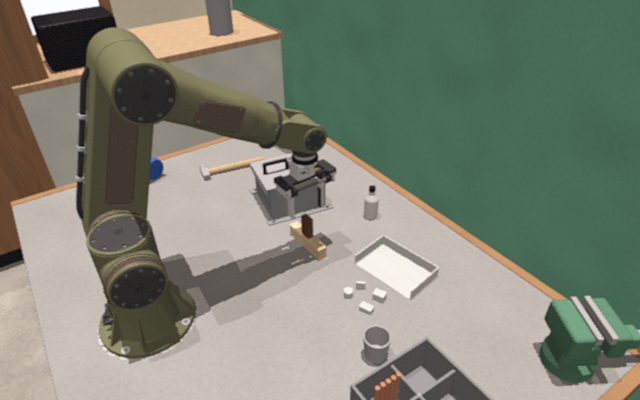

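carry_out:
  deltas:
    - {"x":0.1,"y":0,"z":0.8,"wx":0,"wy":0,"wz":0,"jaw":100}
    - {"x":0,"y":0,"z":0.8,"wx":0,"wy":0,"wz":0,"jaw":100}
    - {"x":0,"y":0,"z":0.8,"wx":0,"wy":0,"wz":0,"jaw":100}
    - {"x":0,"y":0,"z":0.7,"wx":0,"wy":0,"wz":0,"jaw":100}
    - {"x":0,"y":0,"z":0.4,"wx":0,"wy":0,"wz":0,"jaw":60}
    - {"x":0,"y":0,"z":0,"wx":0,"wy":0,"wz":0,"jaw":35}
    - {"x":0,"y":0,"z":0,"wx":0,"wy":0,"wz":0,"jaw":10}
    - {"x":0,"y":0,"z":0,"wx":0,"wy":0,"wz":0,"jaw":10}
    - {"x":0,"y":0,"z":0,"wx":0,"wy":0,"wz":0,"jaw":10}
    - {"x":0,"y":0,"z":0,"wx":0,"wy":0,"wz":0,"jaw":10}
    - {"x":0,"y":0,"z":0,"wx":0,"wy":0,"wz":0,"jaw":10}
    - {"x":0,"y":0,"z":0,"wx":0,"wy":0,"wz":0,"jaw":10}
  squeeze: 40

```text
time_s: 7.4
ee_pos: [0.5171, 0.0084, 0.0637]
eef_rot: [3.141, 0.0, 1.604]
force: [-0.4, 0.3, 0.2]
grip_width: 0.0443
```

carry_out:
  deltas:
    - {"x":0,"y":0,"z":0,"wx":0,"wy":0,"wz":0,"jaw":0}
    - {"x":0,"y":0,"z":0,"wx":0,"wy":0,"wz":0,"jaw":0}
    - {"x":0,"y":0,"z":0,"wx":0,"wy":0,"wz":0,"jaw":0}
    - {"x":0,"y":0,"z":0,"wx":0,"wy":0,"wz":0,"jaw":0}
    - {"x":0,"y":0,"z":0,"wx":0,"wy":0,"wz":0,"jaw":0}
    - {"x":0,"y":0,"z":0,"wx":0,"wy":0,"wz":0,"jaw":0}
  squeeze: 40

```text
time_s: 7.9
ee_pos: [0.5168, 0.0084, 0.0633]
eef_rot: [-3.141, -0.0, 1.604]
force: [-0.1, 0.3, -2.1]
grip_width: 0.0215
```

```bash
python3 - <<'E'
from h import *
np.set_printoptions(precision=4,suppress=True)
p=ctrl.camera_params("side")
im=ctrl.camera("side");cv2.imwrite("pics/s4.png",cv2.resize(im[140:330,230:450],None,fx=3.6,fy=3.6,interpolation=2))
m=ctrl.mark_of("side","lid_handle");print(m); h=ctrl.mark_of("side","lid_hinge");print(h)
print(onz(p,m[0]["position"],.167),onz(p,h[0]["position"],.125))
T=ctrl.camera_params("top")
f=lambda u,v,z:onz(T,(150+v/6-.42,220+u/6-.42),z)
print("handle ends",f(228,238,.174),f(203,380,.174)); print("lid",[f(*q,.131) for q in((108,50),(412,95),(365,445),(45,400))])
A=onz(T,(195.2,368.2),0)
print(ctrl.get_obs()["time_s"])
E
```

```text
[{'position': [160.7, 276.8], 'conf': 0.63}]
[]Traceback (most recent call last):
  File "<stdin>", line 6, in <module>
IndexError: list index out of range
```

View pics/s4.png

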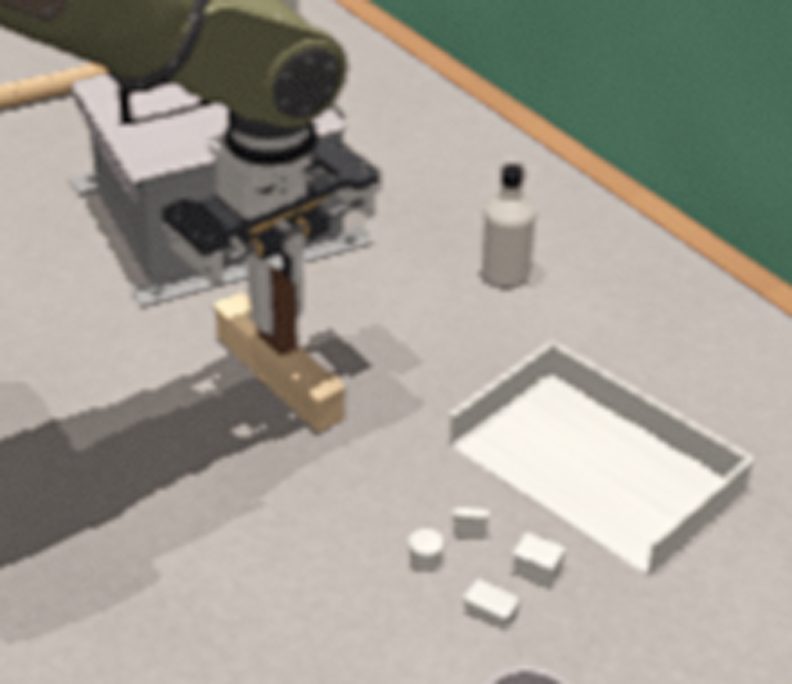

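carry_out:
  deltas:
    - {"x":0,"y":0,"z":-0.8,"wx":0,"wy":0,"wz":0,"jaw":0}
    - {"x":0,"y":0,"z":-0.9,"wx":0,"wy":0,"wz":0,"jaw":0}
    - {"x":0,"y":0,"z":-0.8,"wx":0,"wy":0,"wz":-0.85,"jaw":0}
    - {"x":0,"y":0,"z":0,"wx":0,"wy":0,"wz":-0.85,"jaw":0}
    - {"x":-0.92,"y":-0.4,"z":0,"wx":0,"wy":0,"wz":0,"jaw":0}
    - {"x":-0.92,"y":-0.4,"z":0,"wx":0,"wy":0,"wz":0,"jaw":0}
    - {"x":-0.92,"y":-0.4,"z":0,"wx":0,"wy":0,"wz":0,"jaw":0}
    - {"x":-0.92,"y":-0.4,"z":0,"wx":0,"wy":0,"wz":0,"jaw":0}
    - {"x":-0.92,"y":-0.4,"z":0,"wx":0,"wy":0,"wz":0,"jaw":0}
    - {"x":-0.92,"y":-0.4,"z":0,"wx":0,"wy":0,"wz":0,"jaw":0}
    - {"x":-0.92,"y":-0.4,"z":0,"wx":0,"wy":0,"wz":0,"jaw":0}
    - {"x":-0.92,"y":-0.4,"z":0,"wx":0,"wy":0,"wz":0,"jaw":0}

```text
time_s: 9.05
ee_pos: [0.4782, -0.1484, 0.1134]
eef_rot: [-3.141, -0.0, 1.74]
force: [-0.9, -0.1, -2.5]
grip_width: 0.022
```

carry_out:
  deltas:
    - {"x":-0.92,"y":-0.4,"z":0,"wx":0,"wy":0,"wz":0,"jaw":0}
    - {"x":-0.92,"y":-0.4,"z":0,"wx":0,"wy":0,"wz":0,"jaw":0}
    - {"x":-0.92,"y":-0.4,"z":0,"wx":0,"wy":0,"wz":0,"jaw":0}
    - {"x":-0.92,"y":-0.4,"z":0,"wx":0,"wy":0,"wz":0,"jaw":0}
    - {"x":-0.92,"y":-0.4,"z":0,"wx":0,"wy":0,"wz":0,"jaw":0}
    - {"x":-0.92,"y":-0.4,"z":0,"wx":0,"wy":0,"wz":0,"jaw":0}
    - {"x":-0.92,"y":-0.4,"z":0,"wx":0,"wy":0,"wz":0,"jaw":0}
    - {"x":0,"y":0,"z":0,"wx":0,"wy":0,"wz":0,"jaw":0}
    - {"x":0,"y":0,"z":0,"wx":0,"wy":0,"wz":0,"jaw":0}

```text
time_s: 9.8
ee_pos: [0.4447, -0.2843, 0.1132]
eef_rot: [-3.141, -0.0, 1.738]
force: [0.1, 1.0, -1.9]
grip_width: 0.0219
```

```bash
python3 - <<'E'
from h import *
o=ctrl.get_obs();print(o["ee_pos"],o["eef_rot"],o["time_s"],o["grip_width"])
im=ctrl.camera("top");cv2.imwrite("pics/t5.png",cv2.resize(im[120:260,220:480],None,fx=3,fy=3,interpolation=2))
im=ctrl.camera("side");cv2.imwrite("pics/s5.png",cv2.resize(im[140:400,220:480],None,fx=2.3,fy=2.3,interpolation=2))
cv2.imwrite("pics/w5.png",ctrl.camera("wrist"))
E
```

```text
[ 0.44473224 -0.28432214  0.11317125] [-3.14126170e+00 -4.34870627e-04  1.73822172e+00] 9.8 0.021879178957131516
```

View pics/t5.png

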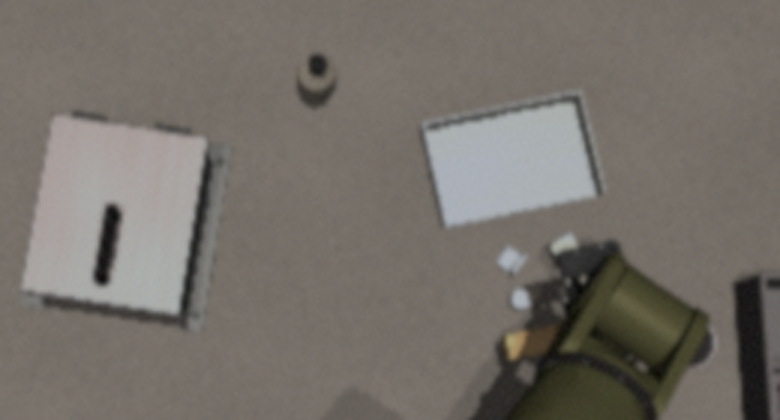

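View pics/s5.png

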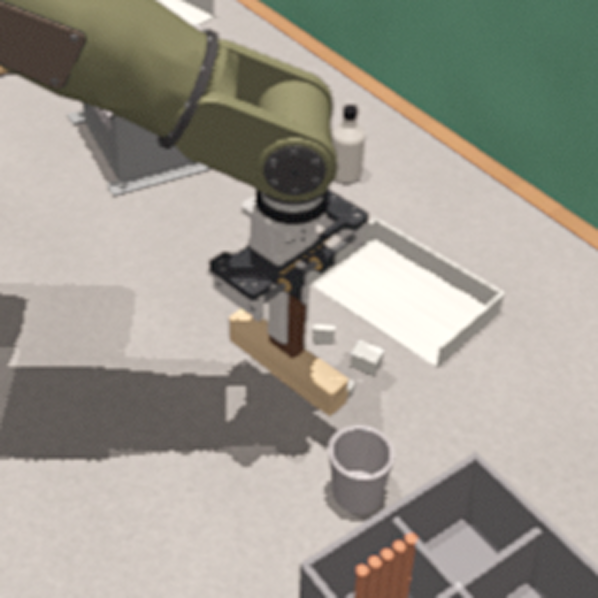

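View pics/w5.png

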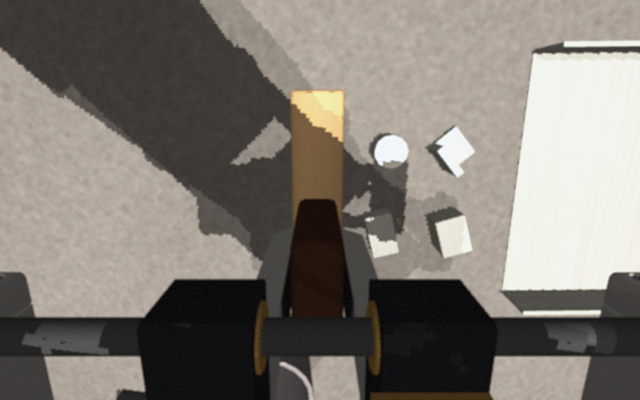

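```bash
python3 - <<'E'
from h import *
np.set_printoptions(precision=4,suppress=True)
p=ctrl.camera_params("wrist")
P={n:onz(p,(v,u),z) for n,(u,v,z) in {"slug":(391,150,.022),"angle":(455,152,.013),"bar":(452,234,.024),"flat":(382,238,.016),"trL":(533,52,0),"trR":(503,290,0)}.items()}
L,Rr=P["trL"],P["trR"];y=(L-Rr)[:2];print("w",np.linalg.norm(y));yaw=np.arctan2(-y[0],y[1]);o=(L+Rr)[:2]/2;print("tray",o,yaw)
M=R.from_euler('z',-yaw).as_matrix()[:2,:2]
for k,v in P.items(): print(k,v[:2],M@(v[:2]-o))
print("tcp",M@(ctrl.get_obs()["ee_pos"][:2]-o))
for q in((343,92),(341,200)): print(onz(p,(q[1],q[0]),.09))
E
```

```text
w 0.2014255442574115
tray [ 0.6076 -0.2443] 0.1864538100551153
slug [ 0.4935 -0.2345] [-0.1103  0.0307]
angle [ 0.5452 -0.2285] [-0.0584  0.0271]
bar [ 0.5556 -0.2915] [-0.0598 -0.0368]
flat [ 0.5034 -0.307 ] [-0.1139 -0.0423]
trL [ 0.5889 -0.1453] [0.     0.1007]
trR [ 0.6262 -0.3432] [-0.     -0.1007]
tcp [-0.1667 -0.0081]
[ 0.4457 -0.2021  0.09  ]
[ 0.4558 -0.262   0.09  ]
```

carry_out:
  deltas:
    - {"x":0,"y":0,"z":0.8,"wx":0,"wy":0,"wz":-0.05,"jaw":0}
    - {"x":0,"y":0,"z":0.8,"wx":0,"wy":0,"wz":0,"jaw":0}
    - {"x":0,"y":0,"z":0.5,"wx":0,"wy":0,"wz":0,"jaw":0}
    - {"x":0,"y":0,"z":0.38,"wx":0,"wy":0,"wz":0,"jaw":0}
    - {"x":0,"y":0,"z":0,"wx":0,"wy":0,"wz":0,"jaw":0}
    - {"x":0,"y":0.4,"z":0,"wx":0,"wy":0,"wz":0,"jaw":0}
    - {"x":0,"y":0.4,"z":0,"wx":0,"wy":0,"wz":0,"jaw":0}
    - {"x":0,"y":0.4,"z":0,"wx":0,"wy":0,"wz":0,"jaw":0}
    - {"x":0,"y":0.4,"z":0,"wx":0,"wy":0,"wz":0,"jaw":0}
    - {"x":0,"y":0.4,"z":0,"wx":0,"wy":0,"wz":0,"jaw":0}
    - {"x":0,"y":0.4,"z":0,"wx":0,"wy":0,"wz":0,"jaw":0}
    - {"x":0,"y":0.4,"z":0,"wx":0,"wy":0,"wz":0,"jaw":0}

```text
time_s: 10.95
ee_pos: [0.5011, -0.274, 0.0638]
eef_rot: [-3.141, -0.0, 1.744]
force: [-2.2, -0.3, -2.0]
grip_width: 0.0223
```

```bash
python3 - <<'E'
from h import *
o=ctrl.get_obs();print(o["ee_pos"],o["eef_rot"],o["time_s"],o["grip_width"],o["force"])
cv2.imwrite("pics/w6.png",ctrl.camera("wrist"))
E
```

```text
[ 0.50110526 -0.27399569  0.06379214] [-3.14141672e+00 -9.07203722e-05  1.74397675e+00] 10.95 0.022309695015633534 [-2.23550169 -0.31469422 -1.97532863]
```

View pics/w6.png

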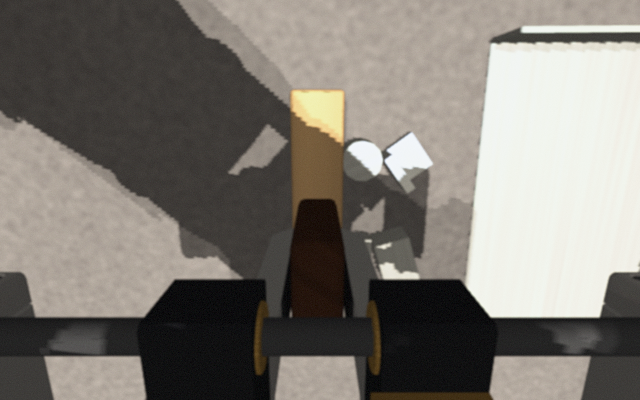

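carry_out:
  deltas:
    - {"x":0,"y":0.4,"z":0,"wx":0,"wy":0,"wz":0,"jaw":0}
    - {"x":0,"y":0.4,"z":0,"wx":0,"wy":0,"wz":0,"jaw":0}
    - {"x":0,"y":0.4,"z":0,"wx":0,"wy":0,"wz":0,"jaw":0}
    - {"x":0,"y":0.4,"z":0,"wx":0,"wy":0,"wz":0,"jaw":0}
    - {"x":0,"y":0.4,"z":0,"wx":0,"wy":0,"wz":0,"jaw":0}
    - {"x":0,"y":0.4,"z":0,"wx":0,"wy":0,"wz":0,"jaw":0}
    - {"x":0,"y":0.4,"z":0,"wx":0,"wy":0,"wz":0,"jaw":0}
    - {"x":0,"y":0.4,"z":0,"wx":0,"wy":0,"wz":0,"jaw":0}
    - {"x":0,"y":0.4,"z":0,"wx":0,"wy":0,"wz":0,"jaw":0}

```text
time_s: 11.75
ee_pos: [0.572, -0.2617, 0.0638]
eef_rot: [-3.142, -0.0, 1.744]
force: [-0.7, -0.8, -2.1]
grip_width: 0.0221
```

```bash
python3 - <<'E'
from h import *
o=ctrl.get_obs();print(o["ee_pos"],o["eef_rot"],o["time_s"],o["grip_width"],o["force"])
a=ctrl.camera("wrist");b=cv2.resize(ctrl.camera("side")[200:350,280:450],(680,600),interpolation=2)
cv2.imwrite("pics/w7.png",a);cv2.imwrite("pics/s7.png",b)
E
```

```text
[ 0.57197078 -0.26168328  0.06382149] [-3.14152798e+00 -4.29121019e-05  1.74384887e+00] 11.75 0.022050765501001792 [-0.66242004 -0.78993338 -2.08096335]
```

View pics/w7.png

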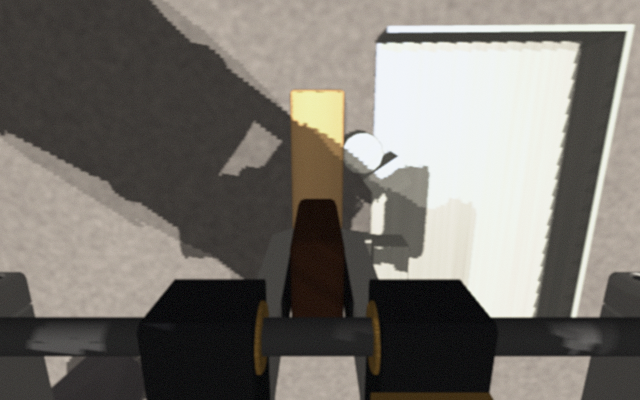

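View pics/s7.png

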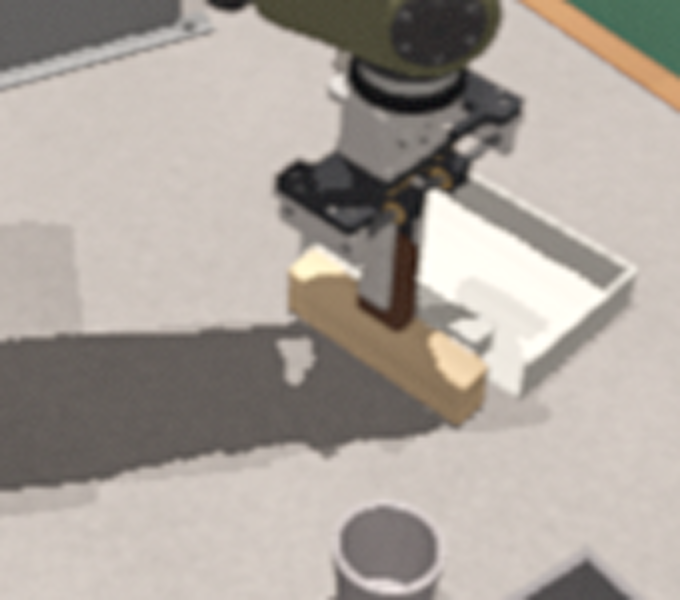

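carry_out:
  deltas:
    - {"x":0,"y":0.4,"z":0,"wx":0,"wy":0,"wz":0,"jaw":0}
    - {"x":0,"y":0.4,"z":0,"wx":0,"wy":0,"wz":0,"jaw":0}
    - {"x":0,"y":0.4,"z":0,"wx":0,"wy":0,"wz":0,"jaw":0}
    - {"x":0,"y":0.4,"z":0,"wx":0,"wy":0,"wz":0,"jaw":0}
    - {"x":0,"y":0.4,"z":0,"wx":0,"wy":0,"wz":0,"jaw":0}
    - {"x":0,"y":0.4,"z":0,"wx":0,"wy":0,"wz":0,"jaw":0}
    - {"x":0,"y":0.4,"z":0,"wx":0,"wy":0,"wz":0,"jaw":0}
    - {"x":0,"y":0.4,"z":0,"wx":0,"wy":0,"wz":0,"jaw":0}
    - {"x":0,"y":0.3,"z":0,"wx":0,"wy":0,"wz":0,"jaw":0}
    - {"x":0,"y":0.2,"z":0,"wx":0,"wy":0,"wz":0,"jaw":0}
    - {"x":0,"y":0,"z":0,"wx":0,"wy":0,"wz":0,"jaw":0}

```text
time_s: 12.77
ee_pos: [0.6448, -0.2488, 0.0637]
eef_rot: [3.141, -0.0, 1.744]
force: [0.0, -0.5, -3.0]
grip_width: 0.0217
```

```bash
python3 - <<'E'
from h import *
o=ctrl.get_obs();print(o["ee_pos"],o["eef_rot"],o["time_s"],o["grip_width"],o["force"])
a=ctrl.camera("wrist");b=cv2.resize(ctrl.camera("side")[200:350,280:450],(680,600),interpolation=2)
cv2.imwrite("pics/w8.png",a);cv2.imwrite("pics/s8.png",b)
E
```

```text
[ 0.6447801  -0.24882239  0.06365163] [ 3.14134936e+00 -1.46179714e-05  1.74421137e+00] 12.7667 0.02170110090375771 [ 0.0332254  -0.46246124 -2.96390658]
```

View pics/w8.png

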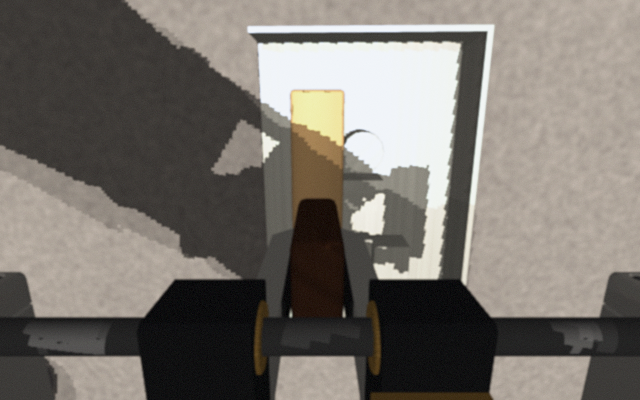

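View pics/s8.png

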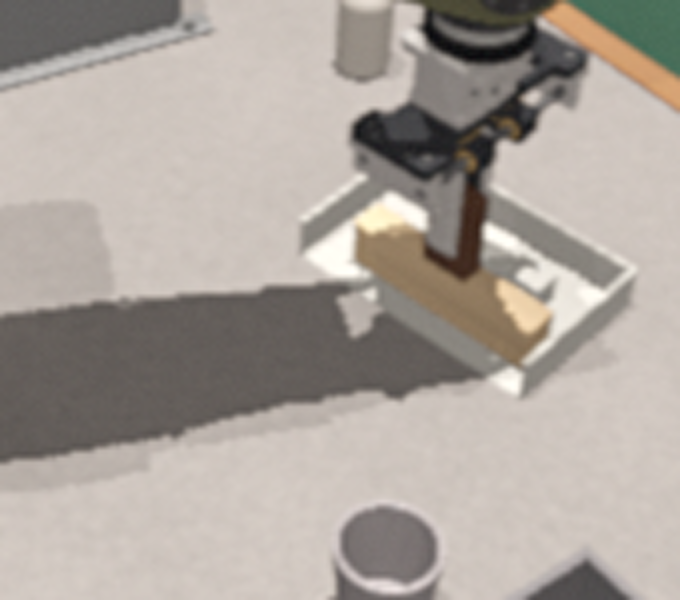

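carry_out:
  deltas:
    - {"x":0,"y":-0.5,"z":0,"wx":0,"wy":0,"wz":0,"jaw":0}
    - {"x":0,"y":-0.7,"z":0,"wx":0,"wy":0,"wz":0,"jaw":0}
    - {"x":0,"y":-0.7,"z":0,"wx":0,"wy":0,"wz":0,"jaw":0}
    - {"x":0,"y":-0.7,"z":0,"wx":0,"wy":0,"wz":0,"jaw":0}
    - {"x":0,"y":-0.7,"z":0,"wx":0,"wy":0,"wz":0,"jaw":0}
    - {"x":0,"y":-0.7,"z":0,"wx":0,"wy":0,"wz":0,"jaw":0}
    - {"x":0,"y":-0.7,"z":0,"wx":0,"wy":0,"wz":0,"jaw":0}
    - {"x":0,"y":-0.7,"z":0,"wx":0,"wy":0,"wz":0,"jaw":0}
    - {"x":0,"y":-0.5,"z":0,"wx":0,"wy":0,"wz":0,"jaw":0}
    - {"x":0,"y":-0.4,"z":0,"wx":0,"wy":0,"wz":0,"jaw":0}
    - {"x":0,"y":0,"z":0,"wx":0,"wy":0,"wz":0,"jaw":0}

```text
time_s: 13.78
ee_pos: [0.5189, -0.2712, 0.0641]
eef_rot: [-3.141, -0.0, 1.743]
force: [0.4, -0.9, -3.2]
grip_width: 0.0217
```

```bash
python3 - <<'E'
from h import *
o=ctrl.get_obs();print(o["ee_pos"],o["eef_rot"],o["time_s"],o["grip_width"],o["force"])
a=ctrl.camera("wrist");b=cv2.resize(ctrl.camera("side")[200:350,280:450],(680,600),interpolation=2)
cv2.imwrite("pics/w9.png",a);cv2.imwrite("pics/s9.png",b)
E
```

```text
[ 0.5188659  -0.27118314  0.06409722] [-3.14147383e+00 -9.05349788e-06  1.74280262e+00] 13.7833 0.02172474640736741 [ 0.38038568 -0.9183799  -3.21286428]
```

View pics/w9.png

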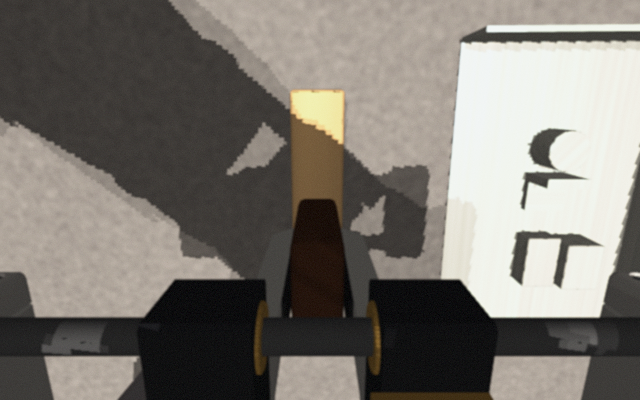

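View pics/s9.png

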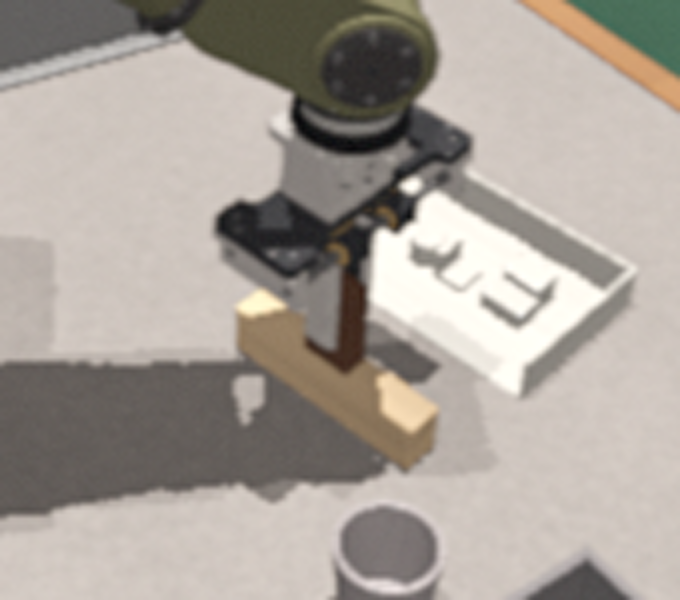

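carry_out:
  deltas:
    - {"x":0,"y":0,"z":0.04,"wx":0,"wy":0,"wz":0,"jaw":0}
    - {"x":0,"y":0,"z":0,"wx":0,"wy":0,"wz":0,"jaw":0}
    - {"x":0,"y":0,"z":0,"wx":0,"wy":0,"wz":0,"jaw":30}
    - {"x":0,"y":0,"z":0,"wx":0,"wy":0,"wz":0,"jaw":40}
    - {"x":0,"y":0,"z":0,"wx":0,"wy":0,"wz":0,"jaw":60}
    - {"x":0,"y":0,"z":0,"wx":0,"wy":0,"wz":0,"jaw":60}
    - {"x":0,"y":0,"z":0,"wx":0,"wy":0,"wz":0,"jaw":60}
    - {"x":0,"y":0,"z":0,"wx":0,"wy":0,"wz":0,"jaw":60}

```text
time_s: 14.55
ee_pos: [0.52, -0.2708, 0.0631]
eef_rot: [3.142, 0.0, 1.744]
force: [-0.9, 0.1, 0.6]
grip_width: 0.0558
```

carry_out:
  deltas:
    - {"x":0,"y":0,"z":-0.5,"wx":0,"wy":0,"wz":0,"jaw":60}
    - {"x":0,"y":0,"z":-1,"wx":0,"wy":0,"wz":0,"jaw":60}
    - {"x":0,"y":0,"z":-1,"wx":0,"wy":0,"wz":0,"jaw":80}
    - {"x":0,"y":0,"z":-1,"wx":0,"wy":0,"wz":0,"jaw":80}
    - {"x":0,"y":0,"z":-1,"wx":0,"wy":0,"wz":0,"jaw":80}
    - {"x":0,"y":0,"z":-1,"wx":0,"wy":0,"wz":0,"jaw":80}
    - {"x":0,"y":0,"z":-1,"wx":0,"wy":0,"wz":0,"jaw":80}
    - {"x":0,"y":0,"z":-1,"wx":0,"wy":0,"wz":0,"jaw":80}
    - {"x":0,"y":0,"z":-1,"wx":0,"wy":0,"wz":0,"jaw":80}
    - {"x":0,"y":0,"z":-1,"wx":0,"wy":0,"wz":0,"jaw":80}
    - {"x":0,"y":0,"z":-1,"wx":0,"wy":0,"wz":0,"jaw":80}
    - {"x":0,"y":0,"z":0,"wx":0,"wy":0,"wz":0,"jaw":80}

```text
time_s: 15.55
ee_pos: [0.5207, -0.2712, 0.278]
eef_rot: [3.137, 0.004, 1.744]
force: [0.2, 0.2, 0.4]
grip_width: 0.0752
```

```bash
python3 - <<'E'
from h import *
np.set_printoptions(precision=4,suppress=True)
o=ctrl.get_obs();print(o["ee_pos"],o["eef_rot"],o["time_s"])
p=ctrl.camera_params("wrist");a=ctrl.camera("wrist");cv2.imwrite("pics/w10.png",a)
T=ctrl.camera_params("top");S=ctrl.camera_params("side")
f=lambda u,v,z:onz(T,(150+v/6-.42,220+u/6-.42),z)
g=lambda u,v:(110+v/4.5-.4,230+u/4.5-.4)
h1,h2=f(228,238,.174),f(203,380,.174);print("handle ends top",h1,h2,(h1+h2)/2, np.arctan2((h1-h2)[1],(h1-h2)[0]))
L=[f(*q,.131) for q in((108,50),(412,95),(365,445),(45,400))];print("lid",*L, (L[0]+L[1])/2,(L[2]+L[3])/2)
d=(L[0]+L[1]-L[2]-L[3]);print(np.arctan2(d[1],d[0]))
print("side ends",onz(S,g(258,222),.17),onz(S,g(153,243),.17), "mark",onz(S,(160.6,273.8),.167))
bb=(150+309/6-.42,220+215.5/6-.42)
print(tri([ray(S,(160.6,273.8)),ray(T,bb)]))
E
```

```text
[ 0.5207 -0.2712  0.278 ] [3.1367 0.0042 1.7438] 15.55
handle ends top [0.5939 0.2505 0.174 ] [0.5128 0.2655 0.174 ] [0.5534 0.258  0.174 ] -0.1830182665491888
lid [0.715  0.3252 0.131 ] [0.6833 0.1459 0.131 ] [0.4768 0.1772 0.131 ] [0.508  0.3627 0.131 ] [0.6991 0.2355 0.131 ] [0.4924 0.27   0.131 ]
-0.1650245407268273
side ends [0.6011 0.2521 0.17  ] [0.5213 0.2715 0.17  ] mark [0.5614 0.273  0.167 ]
(array([0.553 , 0.2575, 0.1774]), [0.0003, 0.0003])
```

View pics/w10.png

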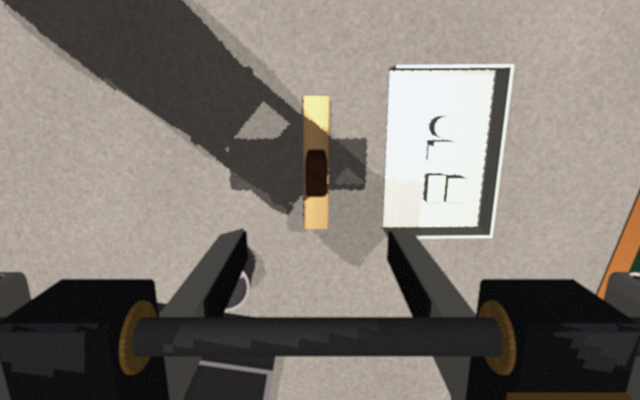

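carry_out:
  deltas:
    - {"x":1,"y":0.24,"z":0,"wx":0,"wy":0,"wz":0,"jaw":80}
    - {"x":1,"y":0.24,"z":0,"wx":0,"wy":0,"wz":0,"jaw":80}
    - {"x":1,"y":0.24,"z":0,"wx":0,"wy":0,"wz":0,"jaw":80}
    - {"x":1,"y":0.24,"z":0,"wx":0,"wy":0,"wz":0,"jaw":80}
    - {"x":1,"y":0.24,"z":0,"wx":0,"wy":0,"wz":0,"jaw":80}
    - {"x":1,"y":0.24,"z":0,"wx":0,"wy":0,"wz":0,"jaw":80}
    - {"x":1,"y":0.24,"z":0,"wx":0,"wy":0,"wz":0,"jaw":80}
    - {"x":1,"y":0.24,"z":0,"wx":0,"wy":0,"wz":0,"jaw":80}
    - {"x":1,"y":0.24,"z":0,"wx":0,"wy":0,"wz":0,"jaw":80}
    - {"x":1,"y":0.24,"z":0,"wx":0,"wy":0,"wz":0,"jaw":80}
    - {"x":1,"y":0.24,"z":0,"wx":0,"wy":0,"wz":0,"jaw":80}
    - {"x":1,"y":0.24,"z":0,"wx":0,"wy":0,"wz":0,"jaw":80}

```text
time_s: 16.6
ee_pos: [0.5349, -0.0234, 0.2721]
eef_rot: [-3.14, -0.0, 1.744]
force: [1.1, 0.2, 0.1]
grip_width: 0.0752
```

carry_out:
  deltas:
    - {"x":1,"y":0.24,"z":0,"wx":0,"wy":0,"wz":0,"jaw":80}
    - {"x":1,"y":0.24,"z":0,"wx":0,"wy":0,"wz":0,"jaw":80}
    - {"x":1,"y":0.24,"z":0,"wx":0,"wy":0,"wz":0,"jaw":80}
    - {"x":1,"y":0.24,"z":0,"wx":0,"wy":0,"wz":0,"jaw":80}
    - {"x":1,"y":0.24,"z":0,"wx":0,"wy":0,"wz":0,"jaw":80}
    - {"x":1,"y":0.24,"z":0,"wx":0,"wy":0,"wz":0,"jaw":80}
    - {"x":1,"y":0.24,"z":0,"wx":0,"wy":0,"wz":0,"jaw":80}
    - {"x":1,"y":0.24,"z":0,"wx":0,"wy":0,"wz":0,"jaw":80}
    - {"x":1,"y":0.24,"z":0,"wx":0,"wy":0,"wz":0,"jaw":80}
    - {"x":1,"y":0.24,"z":0,"wx":0,"wy":0,"wz":0,"jaw":80}
    - {"x":1,"y":0.24,"z":0,"wx":0,"wy":0,"wz":0,"jaw":80}
    - {"x":1,"y":0.24,"z":0,"wx":0,"wy":0,"wz":0,"jaw":80}

```text
time_s: 17.6
ee_pos: [0.5504, 0.2228, 0.2721]
eef_rot: [-3.14, 0.0, 1.744]
force: [-0.1, -0.3, -0.5]
grip_width: 0.0754
```

carry_out:
  deltas:
    - {"x":1,"y":0.24,"z":0,"wx":0,"wy":0,"wz":0,"jaw":80}
    - {"x":0.9,"y":0.2,"z":0,"wx":0,"wy":0,"wz":0,"jaw":80}
    - {"x":0,"y":0,"z":0,"wx":0,"wy":0,"wz":-1,"jaw":80}
    - {"x":0,"y":0,"z":0,"wx":0,"wy":0,"wz":-1,"jaw":80}
    - {"x":0,"y":0,"z":0,"wx":0,"wy":0,"wz":-1,"jaw":80}
    - {"x":0,"y":0,"z":0,"wx":0,"wy":0,"wz":-1,"jaw":80}
    - {"x":0,"y":0,"z":0,"wx":0,"wy":0,"wz":-1,"jaw":80}
    - {"x":0,"y":0,"z":0,"wx":0,"wy":0,"wz":-1,"jaw":80}
    - {"x":0,"y":0,"z":0,"wx":0,"wy":0,"wz":-1,"jaw":80}
    - {"x":0,"y":0,"z":0,"wx":0,"wy":0,"wz":-1,"jaw":80}
    - {"x":0,"y":0,"z":0,"wx":0,"wy":0,"wz":-1,"jaw":80}
    - {"x":0,"y":0,"z":0,"wx":0,"wy":0,"wz":-1,"jaw":80}

```text
time_s: 18.6
ee_pos: [0.5526, 0.2607, 0.272]
eef_rot: [-3.14, -0.001, 2.548]
force: [-0.5, -1.1, -0.2]
grip_width: 0.0756
```

carry_out:
  deltas:
    - {"x":0,"y":0,"z":0,"wx":0,"wy":0,"wz":-1,"jaw":80}
    - {"x":0,"y":0,"z":0,"wx":0,"wy":0,"wz":-1,"jaw":80}
    - {"x":0,"y":0,"z":0,"wx":0,"wy":0,"wz":-1,"jaw":80}
    - {"x":0,"y":0,"z":0,"wx":0,"wy":0,"wz":-1,"jaw":80}
    - {"x":0,"y":0,"z":0,"wx":0,"wy":0,"wz":-1,"jaw":80}
    - {"x":0,"y":0,"z":0,"wx":0,"wy":0,"wz":-0.3,"jaw":80}
    - {"x":0,"y":0,"z":0,"wx":0,"wy":0,"wz":0,"jaw":80}
    - {"x":0,"y":0,"z":0,"wx":0,"wy":0,"wz":0,"jaw":80}

```text
time_s: 19.27
ee_pos: [0.5528, 0.2608, 0.2726]
eef_rot: [-3.141, -0.001, 2.965]
force: [0.2, 1.0, 0.2]
grip_width: 0.0752
```

```bash
python3 - <<'E'
from h import *
np.set_printoptions(precision=4,suppress=True)
o=ctrl.get_obs();print(o["ee_pos"],o["eef_rot"],o["time_s"],o["force"])
p=ctrl.camera_params("wrist");a=ctrl.camera("wrist");cv2.imwrite("pics/w11.png",a);np.savez("w11.npz",**p)
m=ctrl.mark_of("wrist","lid_handle");print(m[:2])
for q in m[:2]: print(onz(p,q["position"],.167))
E
```

```text
[0.5528 0.2608 0.2726] [-3.1412 -0.0006  2.9654] 19.2667 [0.2313 0.9731 0.1795]
[{'position': [205.2, 320.2], 'conf': 0.68}, {'position': [97.7, 553.5], 'conf': 0.67}]
[0.5609 0.2622 0.167 ]
[0.5081 0.453  0.167 ]
```

View pics/w11.png

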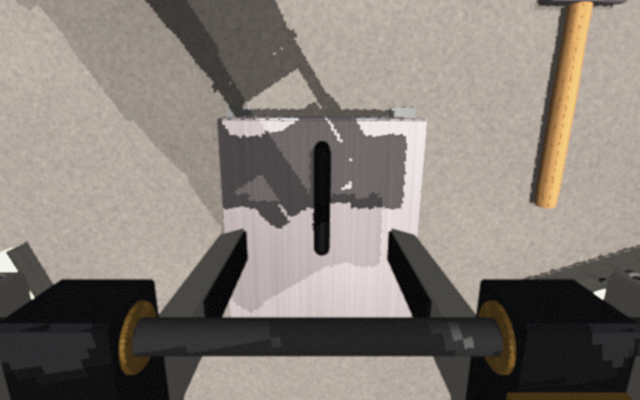

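```bash
python3 - <<'E'
from h import *
np.set_printoptions(precision=4,suppress=True)
p=np.load("w11.npz");S=ctrl.camera_params("side");T=ctrl.camera_params("top")
rs=[ray(p,(202,321)),ray(S,(160.6,273.8)),ray(T,(201.08,255.5))]
print(tri(rs),tri(rs[:2]),tri([rs[0],rs[2]]))
for z in (.167,.172): print(onz(p,(143,322),z),onz(p,(253,321),z))
E
```

```text
(array([0.5548, 0.2609, 0.1748]), [0.0031, 0.0004, 0.0033]) (array([0.5566, 0.2636, 0.1733]), [0.0001, 0.0001]) (array([0.5567, 0.2613, 0.1644]), [0.003, 0.003])
[0.5108 0.2725 0.167 ] [0.603  0.2555 0.167 ]
[0.5103 0.2725 0.172 ] [0.6008 0.2558 0.172 ]
```

carry_out:
  deltas:
    - {"x":-0.2,"y":0.1,"z":0.7,"wx":0,"wy":0,"wz":0,"jaw":80}
    - {"x":0,"y":0,"z":0.8,"wx":0,"wy":0,"wz":0,"jaw":80}
    - {"x":0,"y":0,"z":0.8,"wx":0,"wy":0,"wz":0,"jaw":80}
    - {"x":0,"y":0,"z":0.8,"wx":0,"wy":0,"wz":0,"jaw":80}
    - {"x":0,"y":0,"z":0.8,"wx":0,"wy":0,"wz":0,"jaw":80}
    - {"x":0,"y":0,"z":0.7,"wx":0,"wy":0,"wz":0,"jaw":80}
    - {"x":0,"y":0,"z":0.6,"wx":0,"wy":0,"wz":0,"jaw":80}
    - {"x":0,"y":0,"z":0.5,"wx":0,"wy":0,"wz":0,"jaw":80}
    - {"x":0,"y":0,"z":0.3,"wx":0,"wy":0,"wz":0,"jaw":80}
    - {"x":0,"y":0,"z":0,"wx":0,"wy":0,"wz":0,"jaw":80}
  squeeze: 50

```text
time_s: 20.2
ee_pos: [0.5569, 0.262, 0.1519]
eef_rot: [-3.141, -0.001, 2.967]
force: [0.0, 0.1, 0.3]
grip_width: 0.0752
```

```bash
python3 - <<'E'
from h import *
o=ctrl.get_obs();print(o["ee_pos"],o["eef_rot"],o["time_s"],o["force"])
cv2.imwrite("pics/w12.png",ctrl.camera("wrist"));cv2.imwrite("pics/s12.png",cv2.resize(ctrl.camera("side")[90:240,200:370],(680,600),interpolation=2))
E
```

```text
[0.55689817 0.26195962 0.15186392] [-3.14073887e+00 -1.39392215e-03  2.96747489e+00] 20.2 [0.00210284 0.12707918 0.29244605]
```

View pics/w12.png

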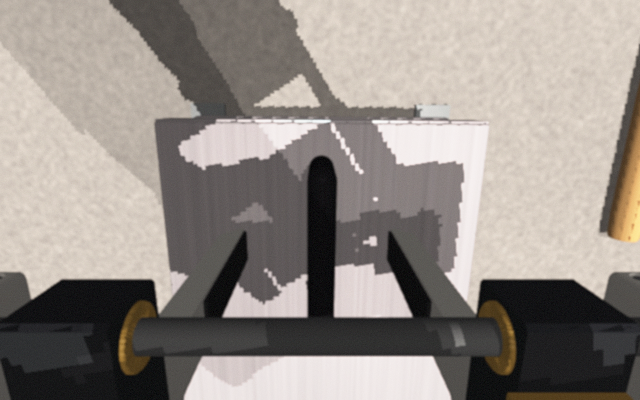

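View pics/s12.png

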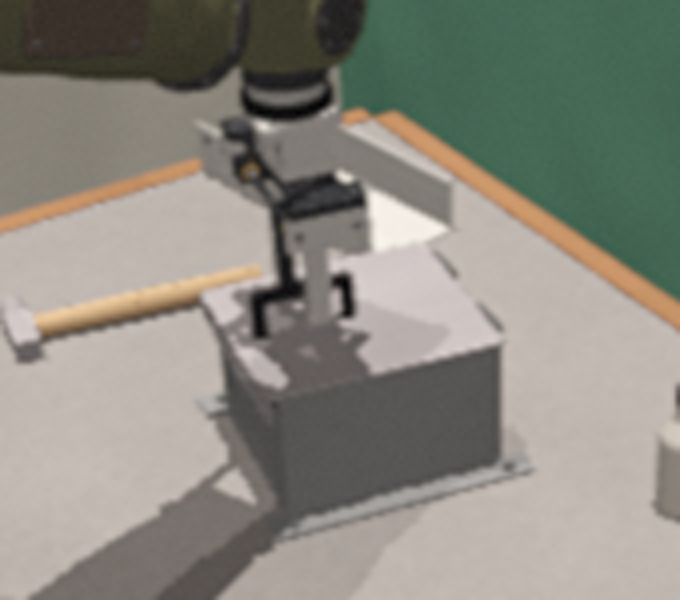

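carry_out:
  deltas:
    - {"x":0,"y":0,"z":0.1,"wx":0,"wy":0,"wz":0,"jaw":40}
    - {"x":0,"y":0,"z":0,"wx":0,"wy":0,"wz":0,"jaw":20}
    - {"x":0,"y":0,"z":0,"wx":0,"wy":0,"wz":0,"jaw":0}
    - {"x":0,"y":0,"z":0,"wx":0,"wy":0,"wz":0,"jaw":0}
    - {"x":0,"y":0,"z":0,"wx":0,"wy":0,"wz":0,"jaw":0}
    - {"x":0,"y":0,"z":0,"wx":0,"wy":0,"wz":0,"jaw":0}
    - {"x":0,"y":0,"z":0,"wx":0,"wy":0,"wz":0,"jaw":0}
    - {"x":0,"y":0,"z":0,"wx":0,"wy":0,"wz":0,"jaw":0}
    - {"x":0,"y":0,"z":0,"wx":0,"wy":0,"wz":0,"jaw":0}
    - {"x":0,"y":0,"z":0,"wx":0,"wy":0,"wz":0,"jaw":0}
    - {"x":0,"y":0,"z":0,"wx":0,"wy":0,"wz":0,"jaw":0}
    - {"x":0,"y":0,"z":0,"wx":0,"wy":0,"wz":0,"jaw":0}
  squeeze: 50

```text
time_s: 21.3
ee_pos: [0.5575, 0.2637, 0.1511]
eef_rot: [3.138, 0.001, 2.968]
force: [4.2, 11.6, -3.9]
grip_width: 0.0124
```

carry_out:
  deltas:
    - {"x":0,"y":0,"z":0,"wx":0,"wy":0,"wz":0,"jaw":0}
    - {"x":0,"y":0,"z":0,"wx":0,"wy":0,"wz":0,"jaw":0}
    - {"x":0,"y":0,"z":0,"wx":0,"wy":0,"wz":0,"jaw":0}

```text
time_s: 21.55
ee_pos: [0.5575, 0.2637, 0.1511]
eef_rot: [3.138, 0.001, 2.968]
force: [5.0, 10.7, -3.1]
grip_width: 0.0127
```

carry_out:
  deltas:
    - {"x":0,"y":0.1,"z":0,"wx":0,"wy":0,"wz":0,"jaw":0}
    - {"x":0,"y":0,"z":0,"wx":0,"wy":0,"wz":0,"jaw":0}
    - {"x":-0.02,"y":0,"z":-0.07,"wx":0,"wy":0,"wz":0,"jaw":0}
    - {"x":-0.02,"y":0,"z":-0.07,"wx":0,"wy":0,"wz":0,"jaw":0}
    - {"x":-0.02,"y":0,"z":-0.07,"wx":0,"wy":0,"wz":0,"jaw":0}
    - {"x":-0.02,"y":0,"z":-0.07,"wx":0,"wy":0,"wz":0,"jaw":0}
    - {"x":0,"y":0,"z":0,"wx":0,"wy":0,"wz":0,"jaw":0}

```text
time_s: 22.13
ee_pos: [0.5592, 0.2636, 0.1569]
eef_rot: [-3.141, -0.0, 2.968]
force: [-0.6, -3.0, -5.9]
grip_width: 0.0125
```

carry_out:
  deltas:
    - {"x":-0.04,"y":0,"z":-0.14,"wx":0,"wy":0,"wz":0,"jaw":0}
    - {"x":-0.05,"y":0,"z":-0.14,"wx":0,"wy":0,"wz":0,"jaw":0}
    - {"x":-0.05,"y":0,"z":-0.14,"wx":0,"wy":0,"wz":0,"jaw":0}
    - {"x":-0.06,"y":0,"z":-0.14,"wx":0,"wy":0,"wz":0,"jaw":0}
    - {"x":0,"y":0,"z":0,"wx":0,"wy":0,"wz":0,"jaw":0}

```text
time_s: 22.55
ee_pos: [0.5635, 0.2628, 0.1688]
eef_rot: [3.142, 0.001, 2.968]
force: [-0.2, -4.9, -5.0]
grip_width: 0.0125
```

```bash
python3 - <<'E'
from h import *
o=ctrl.get_obs();print(o["ee_pos"],o["eef_rot"],o["time_s"],o["force"])
cv2.imwrite("pics/s13.png",cv2.resize(ctrl.camera("side")[90:240,200:370],(680,600),interpolation=2))
E
```

```text
[0.56351058 0.26279517 0.16878091] [3.14158552e+00 8.77680937e-04 2.96754812e+00] 22.55 [-0.1564431  -4.94404264 -5.02413083]
```

View pics/s13.png

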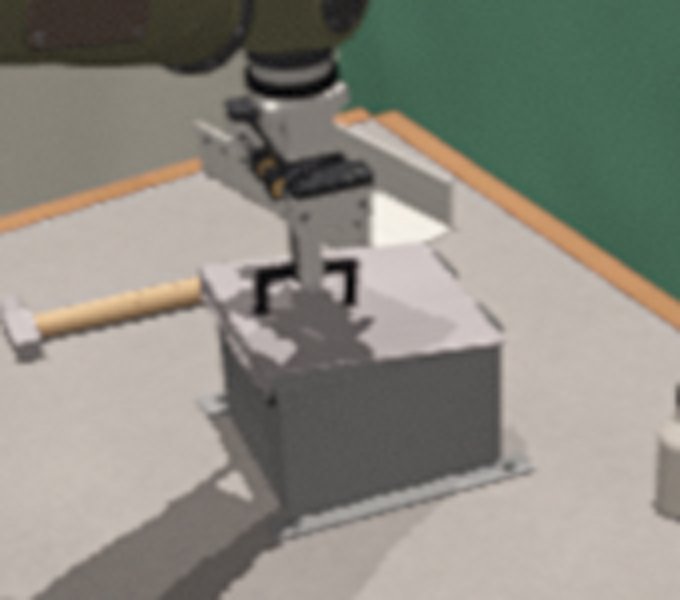

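carry_out:
  deltas:
    - {"x":-0.06,"y":0,"z":-0.14,"wx":0,"wy":0,"wz":0,"jaw":0}
    - {"x":-0.06,"y":0,"z":-0.14,"wx":0,"wy":0,"wz":0,"jaw":0}
    - {"x":-0.07,"y":0,"z":-0.14,"wx":0,"wy":0,"wz":0,"jaw":0}
    - {"x":-0.07,"y":0,"z":-0.14,"wx":0,"wy":0,"wz":0,"jaw":0}
    - {"x":-0.07,"y":0,"z":-0.14,"wx":0,"wy":0,"wz":0,"jaw":0}
    - {"x":-0.07,"y":0,"z":-0.12,"wx":0,"wy":0,"wz":0,"jaw":0}
    - {"x":0,"y":0,"z":0,"wx":0,"wy":0,"wz":0,"jaw":0}
    - {"x":0,"y":0,"z":0,"wx":0,"wy":0,"wz":0,"jaw":0}
    - {"x":0,"y":0,"z":0,"wx":0,"wy":0,"wz":0,"jaw":0}
    - {"x":0,"y":0,"z":0,"wx":0,"wy":0,"wz":0,"jaw":0}
    - {"x":0,"y":0,"z":0,"wx":0,"wy":0,"wz":0,"jaw":0}
    - {"x":0,"y":0,"z":0,"wx":0,"wy":0,"wz":0,"jaw":0}

```text
time_s: 23.6
ee_pos: [0.571, 0.2614, 0.1843]
eef_rot: [-3.141, -0.0, 2.968]
force: [1.5, -5.3, -6.5]
grip_width: 0.0126
```

```bash
python3 - <<'E'
from h import *
o=ctrl.get_obs();print(o["ee_pos"],o["eef_rot"],o["time_s"],o["force"])
im=ctrl.camera("side");cv2.imwrite("pics/s14.png",cv2.resize(im[90:240,200:370],(680,600),interpolation=2))
cv2.imwrite("pics/s14b.png",cv2.resize(im[200:350,280:450],(680,600),interpolation=2))
t=ctrl.camera("top");cv2.imwrite("pics/t14.png",cv2.resize(t[120:260,220:480],None,fx=3,fy=3,interpolation=2))
print(ctrl.get_obs()["ee_pos"],ctrl.get_obs()["force"])
E
```

```text
[0.57095932 0.2614377  0.18430865] [-3.14100758e+00 -2.93970147e-04  2.96768246e+00] 23.6 [ 1.49300488 -5.2923108  -6.49732344]
[0.57098023 0.26143183 0.1843274 ] [ 0.29606515 -4.91255195 -7.00121673]
```

View pics/s14.png

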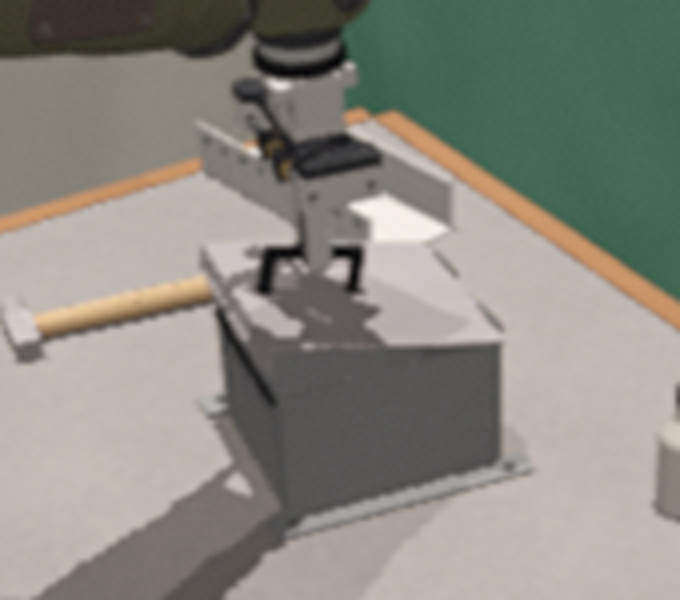

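View pics/s14b.png

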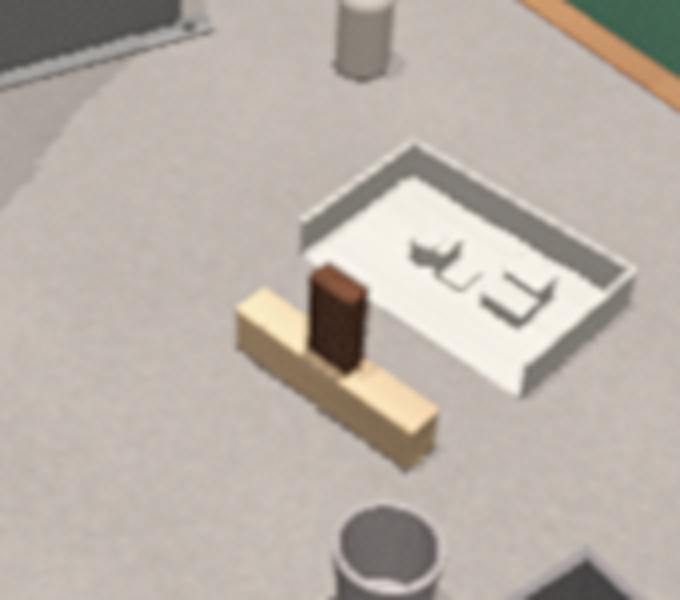

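View pics/t14.png

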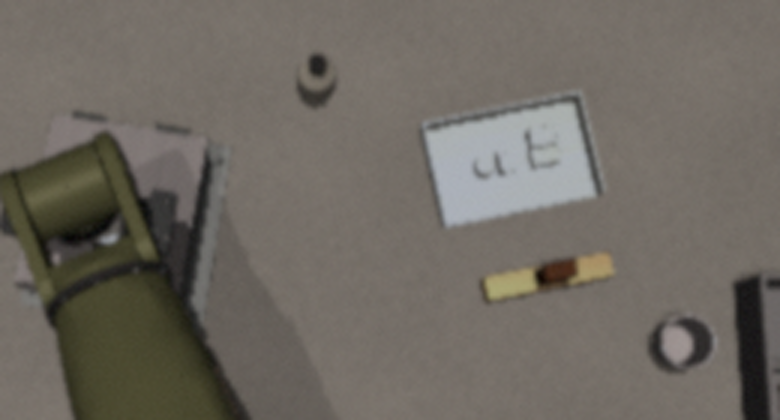

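```bash
python3 - <<'E'
from h import *
S=ctrl.camera_params("side")
H=np.array([.700,.237,.125]);bx=np.array([np.cos(.175),-np.sin(.175),0]);by=np.array([np.sin(.175),np.cos(.175),0])
for th in(0,.12,.16,.2,.24,.28,.32): 
    print(th,[np.round(proj(S,H-.211*np.cos(th)*bx+.211*np.sin(th)*np.array([0,0,1])+s*by),1) for s in(-.094,.094)])
print("seen shut",190,267.8,"now",90+347/4,200+275/4,"far corner now",90+248/4,200+203/4)
E
```

```text
0 [array([191.6, 265.8]), array([164.2, 248.6])]
0.12 [array([185. , 265.7]), array([157.9, 248.3])]
0.16 [array([182.8, 265.8]), array([155.8, 248.4])]
0.2 [array([180.5, 266. ]), array([153.6, 248.5])]
0.24 [array([178.2, 266.4]), array([151.5, 248.8])]
0.28 [array([175.9, 266.8]), array([149.3, 249.2])]
0.32 [array([173.6, 267.4]), array([147.1, 249.6])]
seen shut 190 267.8 now 176.75 268.75 far corner now 152.0 250.75
```

```bash
python3 - <<'E'
from h import *
o=ctrl.get_obs();print(o["time_s"],o["joint_vel"],o["grip_width"]);print(ctrl.hand_in())
E
```

```text
23.7 [ 3.20177328e-05 -6.70455760e-04 -1.57563538e-04  8.25378469e-04
 -3.91646508e-04  4.05187035e-04] 0.012520418670045476
the job is handed in; nothing more can be done
None
```

I handed the job in at 23.7 s of the 53 s allowed; the interface gave no verdict.

**What I did:** I held the sweep by its grip and pushed all four offcuts into the tray in one pass. I then drew the sweep back and left it standing in front of the opening. Next I gripped the lid's handle bar at 50 N, drew it slowly up its arc until the seal let go, and kept hold of it.

**Last checks:**
- **Offcuts:** all four show inside the tray in the side and top views, by eye several centimetres past its front edge.
- **Sweep:** it stands upright and free of the gripper.
- **Lid:** its front corners in the side view match an angle of about 0.23 to 0.26 rad, roughly a 50 mm gap. The grip opening was steady at 12.5 mm, the arm was still, and about 7 N was pulling down at the hand.
- **Other things:** the bottle, cup and hammer looked unmoved, judged by eye only.

**Disagreements:**
- The side, top and wrist views differed by 5 to 9 mm in places. I aimed near their average, and both grasps came out centred.
- The first wrist picture was taken while the arm was still moving, so I didn't use its positions.
- The closed jaws read 12.5 mm on a bar listed as 14 mm.
- A sideways force of about 5 N stayed on the handle.

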